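# Press the proud stoppers home on the vial press

## Task

Two of the four freeze-dried bottles on the press's cross-slide table still have their rubber stoppers standing proud. Slide the table so that each of these two in turn stands centrally under the ram, and work the lever down to its stop to press that stopper fully home. Use only the press on the stoppers, never the fingers; let the lever come back up, and do not press anything off-centre or disturb the things round the press.

Things in the scene. Friction and masses are not known exactly. Their poses are not given: they have to be found in the camera images.
- press: Fixed grey bench press, column at the back, head overhanging the table. Origin on the bench under the ram axis; x runs from its front back to the column, y to the left seen from its front, z up. It stands turned: its front faces the robot's right (yaw 1.2 to 1.6 rad). Base 150 mm wide at the front, x -105 to +180; head x -34 to +130 mm, 56 mm wide, z 155 to 225; ram shaft up to z 260 mm
- carrier: Aluminium block 124 x 124 x 18 mm, top of the press's cross-slide table, holding four squat glass bottles in a square 54 mm apart. Origin: centre of its top face, 60 mm above the bench; axes parallel to the press's. It slides along the press's x and y, 35 mm each way from the middle (origin under the ram), with about 2.5 N friction per slide, and stays where left
- carrier_grip (a point): Grasp point on the table's grip: black bar 60 mm long, rising at 45 degrees outwards from the carrier's front, 16 mm thick (take its side faces, across press y), 24 mm deep. 89 mm in front of the carrier's origin, 75 mm above the bench. The raised lever hangs over it: reach in with the tool leaning 35 to 45 degrees out over the press's front, fingers to press +x and down. Rails below: 42 mm high
- stopper_front: Dark rubber stopper of the front left bottle, 31 mm diameter, flange 6 mm thick; origin on its axis at the flange's underside, at x, y = -27, +27 mm in the carrier. At first 51 to 53 mm above the carrier's origin (proud); fully home 44 mm, its top then 110 mm above the bench. Moves only straight down in the carrier, against about 22 N
- stopper_rear: The same on the rear right bottle, at +27, -27 mm in the carrier's x, y. The other two bottles (at +27, +27 and -27, -27) have their stoppers home already and are to be left alone
- ram_face (a point): Centre of the steel ram's flat round end (32 mm diameter), which faces down; x, y fixed at the press's origin; 128 mm above the bench when the lever is up, 109.5 mm when the lever is fully down. It moves 27.5 mm per radian of the lever
- lever (a joint): Hand lever of the press: 0 = up (it springs back by itself when let go), 0.673 rad = fully down at its stop, where a stopper under the ram is home. Pushing it down takes about 2 to 4 N at the bar, some 4 to 6 N more while a stopper is being pressed
- lever_bar (a point): Middle of the lever's black cross bar: 62 mm long along the press's y, 18 mm diameter, between two 12 mm steel arms (y +-38 mm) that run back past the head. 165 mm from the hinge: at lever 0, 126 mm in front of the hinge and 106 mm above it (40 degrees up); fully down, 165 mm in front and 4 mm above. Can be pushed down from above
- lever_hinge (a point): Lever hinge axis (along the press's y), fixed in the press, 27.5 mm behind the ram axis and 195 mm above the bench
- beaker: 100 ml glass beaker, 54 x 58 x 70 mm, standing near the bench's front edge, left of the press; bystander, origin under its centre
- wash_bottle: White wash bottle with a red spout, 68 x 97 x 191 mm, standing to the far right; bystander, origin under its centre
- tape_roll: Roll of tape lying flat, 59 mm across, 19 mm high, left of the beaker; bystander, origin under its centre
- film_box: Carton, 60 x 115 x 58 mm, right of the press; bystander, origin under its centre
- ph_strips: Small carton, 30 x 66 x 22 mm, at the right; bystander, origin under its centre
- filter_rig: Tall fixed filter rig (clamps, valves and tubes on a stand over a white base plate), left of the press, between it and where the arm starts. Origin on the bench under it; it fills 0.145 m either way in x and y from there and is 0.69 m high: keep arm and gripper clear of it when crossing over

How it is judged:
By the outcome, as a careful person would: the job done as asked, in the order asked, and still so for the second after the job is handed in, with the robot touching nothing.
It also fails if it takes over 67 s, if anything falls off the work surface, if the arm or the gripper's body presses on something with over 40 N, if the wrist force passes 120 N, or if a joint passes its speed limit or range.

## Robot

A 7-joint arm with a two-finger parallel gripper is mounted at the origin on a cart in front of the work surface, level with it; the furniture and walls round the work are solid. World frame = base frame: x ahead of the robot, y to its left, z up, the work surface at z = 0. Lengths are in m, angles in rad, forces in N, time in s.
With the tool pointing down it reaches from about 0.425 to 0.925 m from the base axis. Payload 6.8 kg.
Tool frame: the origin (TCP) lies on the centre line of the jaws, within the pads' length; the fingertips stand 19 mm ahead of it and the grasp point (between the pads) is the TCP; z points along the fingers, y is the line along which they close (so a half turn about z gives the same grasp; the last joint's range is limited). The gripper opens to 85 mm and grips with 20 to 120 N. Pads are 22 mm wide; open, the fingers measure 114 mm over their backs; the gripper's body (76 mm by 85 mm) begins 54 mm behind the grasp point. The pads swing forward as they close: fully open they stand 13 mm farther back than shut.
Start: joints at [1.137, 0.477, 0.022, 1.555, -0.011, 1.109, -0.083], TCP at [0.216, -0.64, 0.25] pointing down, gripper open.
Joint ranges: [-2.96, 2.96], [-0.34, 2.1], [-1.41, 1.46], [0.24, 2.44], [-1.37, 4.51], [0.17, 1.92], [-2.96, 2.96]. Speed limits (rad/s): [2.39, 2.39, 3.14, 3.14, 3.14, 3.14, 3.14].

## Interface

Orientations are given as a rotation vector (axis times angle).
In Python, from bench import r gives the robot as it stands. The module is installed in compiled form; this text tells all that it offers.
- The arm moves only by the tool arm_command, never from a script. Its argument "rows" is a list of rows, each an object of numbers: "fingers": the opening, from -1 (shut) to 1 (fully open); "x", "y", "z": the shift along the tool's x, y, z in m; "ax", "ay", "az": the turn, a rotation vector about the tool's x, y, z in degrees. In form: [{"fingers": .., "x": .., "y": .., "z": .., "ax": .., "ay": .., "az": ..}, ...]. A call has 1 to 10 rows; each row shifts and turns the commanded pose from where the row before left it, along the tool's axes as they then stand; what a row does not reach is not made up. A row lasts 1/12 s, in which the tool goes at most 41.7 mm and 7.16 degrees, less where a joint would pass 70% of its speed; a pose out of reach is approached as far as the arm can. A call is refused whole if a number of a shift passes 0.0417 or a number of a turn 7.16, either way. A call with a gripper value outside its range is refused whole. The fingers move at their own pace and stop on an object; "grip_force" is the grip in N (left out, the last holds). Time passes only in rows, so rows that do not move let the fingers close. It gives the time, the measured TCP pose, the force, the opening and the grip force at its end, in the units of the state.
- r.get_obs(): the state, without advancing time (a new reading comes with each control period).
- r.grab_frame(name): name is "scene" or "top"; returns a dict with "frame" (480x640x3 uint8, red, green, blue), "depth" (480x640 float32, m along the optical axis (not along the pixel's ray), 0 where there is no reading), "K" (3x3 intrinsics, pixels), "distortion" ([k1, k2, p1, p2, k3] as OpenCV has them; the pictures are not rectified), "world_from_camera" (4x4, takes a point from camera to world coordinates). Camera axes: x right, y down, z forward; pixel columns grow to the right and rows downward; lengths in m; the calibration is good to about 2 mm. A picture is of the moment at which its call begins.
- r.hand_in(): hands the job in; it is judged then, once.
The state is a dict: "clock": time; "joints": joint angles; "qvel": joint speeds; "tau": joint torques, N m; "tcp_pos": TCP position; "orientation": TCP orientation; "contact_force": force on the tool from outside, world axes, zero at the start; "moment": the same for the moment, N m; "grip_width": finger opening in m; "gripper_force": force on a finger pad.
Only numpy, scipy, OpenCV 4.12 (cv2) and the standard library are available. Lean on these libraries where they do the work, as an engineer would, in place of code of your own. Each camera call takes 0.05 s, during which the arm holds its last target. There are 200 camera calls.

## Working session

There is one attempt and no reset: what is moved stays moved. The work goes in short steps, Python scripts to look and compute and a tool call to move; the robot and the scene stay as the last step left them, time stands still between calls to the robot, and variables do not carry over. Pictures are saved under pics/ and viewed, at most 10 in all, crops included, and the job is handed in when it is done.

Besides the shell and the picture viewer there is one more tool, called after "Request:" by a JSON object that holds its "method" and its "body", one argument or row to a line. arm_command: Moves the arm, as the interface text tells. Its arguments: {"type":"object","properties":{"rows":{"type":"array"},"grip_force":{"type":"number"}},"required":["rows"]}

```bash
mkdir -p pics; python3 - <<'E'
from bench import r
import cv2,numpy as np
o=r.get_obs()
for k,v in o.items(): print(k,np.round(v,3))
for n in("scene","top"):
    f=r.grab_frame(n); cv2.imwrite(f"pics/{n}0.png",f["frame"][:,:,::-1]); np.savez(f"{n}0.npz",**f)
    print(n,f["K"],f["distortion"],np.round(f["world_from_camera"],3))
E
```

```text
clock 0.0
joints [ 1.137  0.478  0.022  1.556 -0.012  1.109 -0.083]
qvel [-0.     0.001  0.002  0.001  0.001 -0.003  0.   ]
tau [-1.0000e-03 -5.9645e+01  1.6070e+00 -2.8119e+01  1.3000e-02  9.0000e-03
 -0.0000e+00]
tcp_pos [ 0.216 -0.639  0.249]
orientation [-3.098e+00 -5.090e-01  1.000e-03]
contact_force [ 0.392 -0.406 -0.71 ]
moment [0.014 0.015 0.028]
gripper_force 0.0
grip_width 0.085
scene [[602.00037201   0.         316.67328413]
 [  0.         602.00037201 231.35865284]
 [  0.           0.           1.        ]] [-0.01855397  0.          0.          0.          0.        ] [[-0.928 -0.315  0.2    0.229]
 [-0.373  0.792 -0.483  0.645]
 [-0.007 -0.523 -0.852  1.423]
 [ 0.     0.     0.     1.   ]]
top [[572.27220752   0.         325.62022271]
 [  0.         572.27220752 235.21624517]
 [  0.           0.           1.        ]] [-0.05116261  0.          0.          0.          0.        ] [[-0.331 -0.894  0.303  0.04 ]
 [-0.943  0.315 -0.103  0.114]
 [-0.004 -0.32  -0.947  1.738]
 [ 0.     0.     0.     1.   ]]
```

View pics/scene0.png

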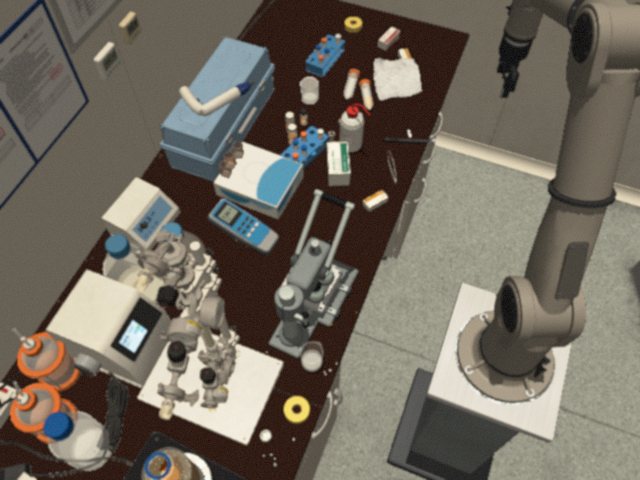

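View pics/top0.png

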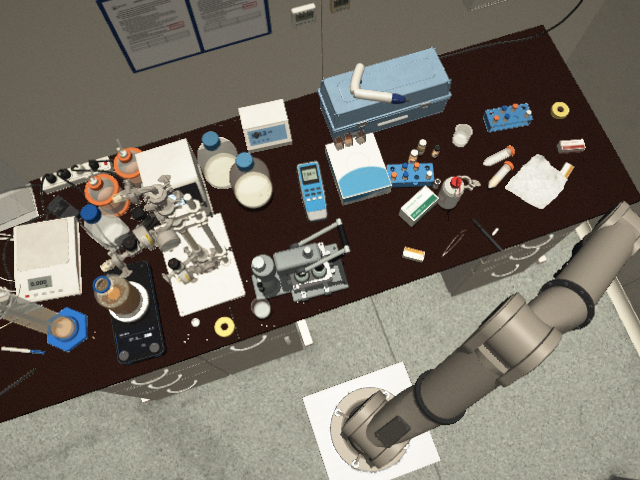

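The scene view shows the press around (310,280) with its lever bar near (335,197). The top view shows it around (300,265) with the bar near (340,228). I'll zoom in and collect depth points.

```bash
cat > h.py <<'E'
import numpy as np,cv2
def cloud(f):
    "world points HxWx3 from depth"
    h,w=f["depth"].shape
    u,v=np.meshgrid(np.arange(w),np.arange(h))
    n=cv2.undistortPoints(np.stack([u,v],-1).reshape(-1,1,2).astype(float),f["K"],f["distortion"]).reshape(h,w,2)
    d=f["depth"]; p=np.dstack([n*d[...,None],d]); M=f["world_from_camera"]
    P=p@M[:3,:3].T+M[:3,3]; P[d==0]=np.nan
    return P
def ray(f,uv):
    n=cv2.undistortPoints(np.array(uv,float).reshape(-1,1,2),f["K"],f["distortion"]).reshape(-1,2)
    M=f["world_from_camera"]; return M[:3,3],np.c_[n,np.ones(len(n))]@M[:3,:3].T
def plane(f,uv,z):
    c,d=ray(f,uv); return c+d*((z-c[2])/d[:,2])[:,None]
def proj(f,P):
    M=np.linalg.inv(f["world_from_camera"]); return cv2.projectPoints(np.array(P,float).reshape(-1,1,3),cv2.Rodrigues(M[:3,:3])[0],M[:3,3],f["K"],f["distortion"])[0].reshape(-1,2)
E
python3 - <<'E'
import numpy as np,cv2
from h import *
S=dict(np.load("scene0.npz"));T=dict(np.load("top0.npz"))
a=cv2.resize(S["frame"][175:375,255:375],None,fx=3,fy=3,interpolation=cv2.INTER_CUBIC)
b=cv2.resize(T["frame"][205:325,235:370],None,fx=3,fy=3,interpolation=cv2.INTER_CUBIC)
c=np.zeros((600,770,3),np.uint8);c[:600,:360]=a;c[:360,365:365+405]=b
cv2.imwrite("pics/crop.png",c[:,:,::-1])
for n,f,win in(("S",S,(175,375,255,375)),("T",T,(205,325,235,370))):
    P=cloud(f)[win[0]:win[1],win[2]:win[3]].reshape(-1,3)
    for lo,hi in((.215,.235),(.25,.27),(.29,.32)):
        m=(P[:,2]>lo)&(P[:,2]<hi); q=P[m]
        if len(q)>5:
            rc=cv2.minAreaRect((q[:,:2]*1000).astype(np.float32)); print(n,lo,len(q),np.round(np.median(q,0),3),np.round(rc[0],1),np.round(rc[1],1),round(rc[2],1))
E
```

```text
S 0.215 1728 [0.494 0.071 0.226] [495.   80.1] [ 88.8 195.6] 0.5
S 0.25 413 [0.502 0.025 0.261] [497.5  62.6] [217.1  88.1] 86.8
S 0.29 399 [ 0.486 -0.077  0.307] [488.9 -73.4] [36.6 97.3] 86.4
T 0.215 1181 [0.489 0.066 0.223] [489.7  77.4] [ 89.3 193.6] 1.3
T 0.25 242 [0.495 0.136 0.26 ] [494.2  61. ] [212.4  87.6] 85.3
T 0.29 263 [ 0.48  -0.081  0.305] [483.7 -76.8] [33.1 97. ] 86.8
```

View pics/crop.png

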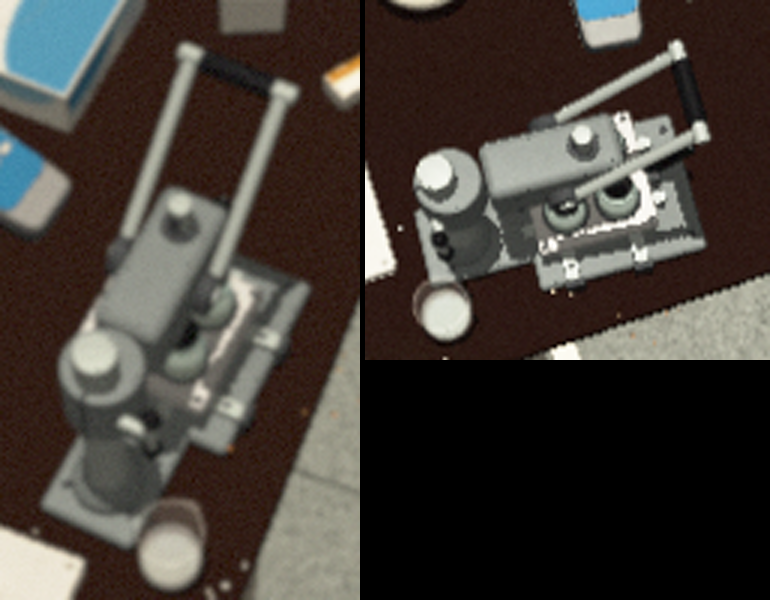

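The crops show the ram shaft top at about (180,205) on the left and (583,140) on the right. The bar is dark between light end caps, and the two left bottles are visible. Next I'll fit the head, bar and carrier.

```bash
cat > m.py <<'E'
import numpy as np,cv2
from h import *
def pca(q):
    c=q.mean(0);u,s,vt=np.linalg.svd(q-c);return c,vt[0]
def run(S,T):
  for n,f,(r0,r1,c0,c1) in(("S",S,(175,375,255,375)),("T",T,(205,325,235,370))):
    C=cloud(f);W=np.zeros(C.shape[:2],bool);W[r0:r1,c0:c1]=1
    z=C[...,2]
    # head top: largest component
    m=(W&(abs(z-.225)<.008)).astype(np.uint8)
    m=cv2.morphologyEx(m,cv2.MORPH_OPEN,np.ones((7,7)))
    k,l,st,ce=cv2.connectedComponentsWithStats(m);i=1+st[1:,4].argmax()
    ct=cv2.findContours((l==i).astype(np.uint8),0,1)[0][0].reshape(-1,2)
    q=(plane(f,ct,.225)[:,:2]*1000).astype(np.float32)
    rc=cv2.minAreaRect(q);print(n,"head",np.round(rc[0],1),np.round(rc[1],1),round(rc[2],1))
    # bar
    g=f["frame"].max(2)
    b=W&(z>.285)&(z<.33)
    d=C[b&(g<90)]; print(n,"bar dark",len(d),np.round(d.mean(0),4), "caps+bar",np.round(np.nanmedian(C[b],0),4))
    v,u=np.nonzero(b&(g<80)); uv=np.c_[u,v].astype(float)
    q=plane(f,uv,.306)[:,:2]; c,dr=pca(q); t=(q-c)@dr; mid=c+dr*(t.min()+t.max())/2
    print(n,"bar ray",np.round(mid,4),"len",round(np.ptp(t),4),"dir",np.degrees(np.arctan2(dr[1],dr[0])))
    # shaft top
    s=(315,243.5) if n=="S" else (307.7,251.7)
    u,v=int(round(s[0])),int(round(s[1])); p=C[v-8:v+9,u-8:u+9].reshape(-1,3); p=p[abs(p[:,2]-.26)<.008]
    print(n,"shaft",len(p),np.round(p.mean(0),4),"ray",np.round(plane(f,[s],.26),4))
if __name__=="__main__":
    S=dict(np.load("scene0.npz"));T=dict(np.load("top0.npz"));run(S,T)
    b=T["frame"][225:310,285:360]
    b=cv2.resize(b,None,fx=7,fy=7,interpolation=cv2.INTER_CUBIC); cv2.imwrite("pics/tc.png",b[:,:,::-1])
    C=cloud(T)
    for v in range(240,302,4): print(v,' '.join("%4.0f"%(1000*C[v,u,2]) for u in range(290,356,4)))
E
python3 m.py
```

```text
S head [498.3  63.9] [56.4 96.8] 21.9
S bar dark 205 [ 0.4873 -0.0791  0.3084] caps+bar [ 0.4867 -0.0765  0.3061]
S bar ray [ 0.4881 -0.0807] len 0.0604 dir 174.3270620352367
S shaft 62 [0.4951 0.018  0.2602] ray [[0.494  0.0164 0.26  ]]
T head [492.9  55.5] [55.2 43.1] 71.4
T bar dark 152 [ 0.4825 -0.083   0.3069] caps+bar [ 0.4791 -0.0806  0.3052]
T bar ray [ 0.4734 -0.0825] len 0.0796 dir 176.19776294047188
T shaft 37 [0.4901 0.015  0.2584] ray [[0.4844 0.0143 0.26  ]]
240   -2   -1   -1   -1  224  230    0   -4    0    3   -7    5   -1  308  304    4    1
244   -3  212  210  218    8  222  222   65   63   -0    2   20    5  301  311   -8    0
248  nan  214  223  222  253  228  223  215   67    7   17   21   -3   -6  305    5    2
252  224  226  222  226  259  246  225  218   54   42   16   22  291  295  308   -8    3
256  217  228  222  228  227  231  231  220   56   60  266  274   88   86   -6    2    5
260  223  228  225  223  222  226  222  221  247  260   69   74   17    3   -2   -5    1
264  222  229  225  222  215  212  231  239  113   62   56   12   16   -1    4   -4  -10
268  218  209  202  214  214  221  118  118  123   58   13   13   12   14   -3    3    3
272  179  170  207  201  192   67   88  107   98   61   53   45   11   13   -6   -5    5
276   57   65  111  109   85   51   64   83   76   63   64   16   20   19    4   -2   -2
280   34   54   73   82   71   61   60   61   59   67   60   17   13   21   14    2   -0
284   19   59   57   52   63   60   63   41   15   23   13   24   19   19    7   -3    4
288   18   61   60   57   17   21   15   10   18   23   12    9   19   10   16    0   -5
292    8   17   16   17   17   22   14   11   11   29   22   -6   -1   -1    7    2  -11
296    1   18   22   30   27   13   14   -2   -6   -4   -4   -1    1   -1    3   12   -6
300   -1   12   17   26   27    3  nan   -3   -5    2    1   -9    2   -6   -4    6   -4
```

View pics/tc.png

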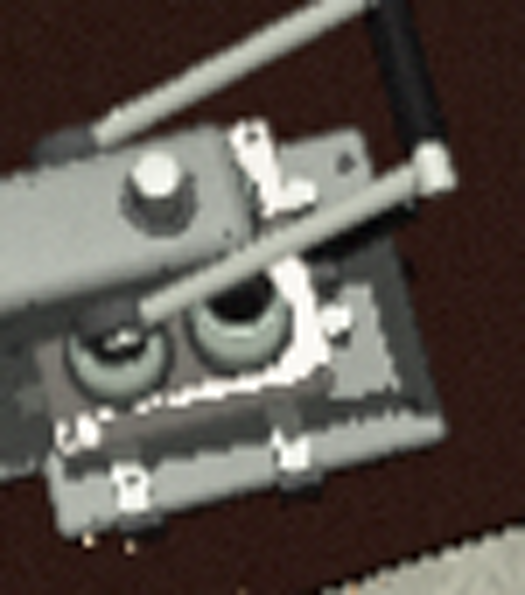

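```bash
python3 - <<'E'
import numpy as np,cv2
from h import *
S=dict(np.load("scene0.npz"));T=dict(np.load("top0.npz"))
th=1.50;R=np.array([[np.cos(th),-np.sin(th)],[np.sin(th),np.cos(th)]])
OT=np.array([.489,.0147]);OS=np.array([.4945,.017])
def sh(n,f,O,L,z):
    uv=[(285+a/7,225+b/7) for a,b in L] if n=="T" else [(255+a/3,175+b/3) for a,b in L]
    p=plane(f,uv,z)[:,:2]; print(n,z,np.round((p-O)@R*1000,1).tolist())
sh("T",T,OT,[(360,130),(445,430),(65,535)],.02)
sh("T",T,OT,[(240,123),(328,370),(58,445)],.06)
sh("T",T,OT,[(240,297),(122,338)],.115)
sh("S",S,OS,[(310,285),(222,450)],.02)
sh("S",S,OS,[(245,260),(253,290),(185,410)],.06)
a=cv2.resize(S["frame"][240:340,295:365],None,fx=6,fy=6,interpolation=cv2.INTER_CUBIC)
cv2.imwrite("pics/sc.png",a[:,:,::-1])
E
```

```text
T 0.02 [[-105.9, -70.5], [-104.5, 72.7], [68.2, 74.0]]
T 0.06 [[-51.8, -75.4], [-59.2, 42.8], [61.3, 44.1]]
T 0.115 [[-27.9, 16.1], [24.3, 20.2]]
S 0.02 [[-103.0, 74.9], [70.6, 71.8]]
S 0.06 [[-80.7, 21.5], [-57.3, 39.9], [67.4, 36.3]]
```

View pics/sc.png

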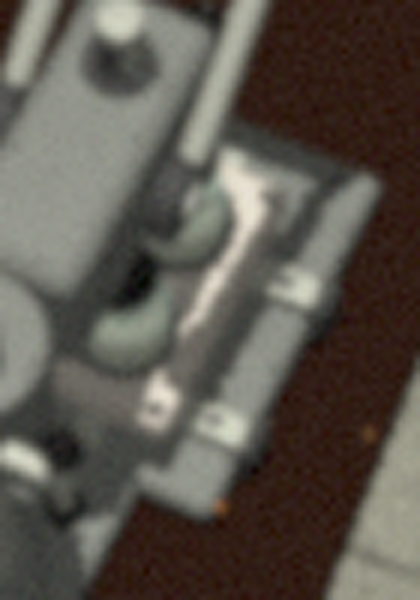

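Base edges put yaw at about 1.50 and the press origin at about (0.492, 0.016). The carrier sits roughly 20 mm to the right and is near centre in x. Before moving I'll check where the obstacles on my path are.

```bash
python3 - <<'E'
import numpy as np,cv2
from h import *
S=dict(np.load("scene0.npz"));T=dict(np.load("top0.npz"))
C=cloud(T)
for n,(u0,u1,v0,v1) in dict(wash=(438,482,170,210),film=(398,440,185,226),ph=(400,428,244,264),beaker=(250,274,295,320)).items():
    p=C[v0:v1,u0:u1].reshape(-1,3);p=p[p[:,2]>.015]
    print(n,np.round(np.nanpercentile(p,2,0),3),np.round(np.nanpercentile(p,98,0),3))
# front-left stopper / grip bar pixels: local view of dark under lever cap
g=T["frame"].max(2).astype(int)
R=np.array([[np.cos(1.5),-np.sin(1.5)],[np.sin(1.5),np.cos(1.5)]])
for nm,(u0,u1,v0,v1),z in(("grip",(328,346,252,264),.08),("st_front",(312,327,262,274),.116)):
    v,u=np.mgrid[v0:v1,u0:u1]; m=g[v0:v1,u0:u1]<45
    p=plane(T,np.c_[u[m],v[m]],z)[:,:2]; q=(p-[.489,.0147])@R*1000
    print(nm,m.sum(),np.round(q.min(0)),np.round(q.max(0)),np.round(q.mean(0)))
    print(g[v0:v1,u0:u1])
E
```

```text
wash [ 0.544 -0.581  0.017] [ 0.632 -0.455  0.185]
film [ 0.535 -0.457  0.019] [ 0.622 -0.324  0.066]
ph [ 0.414 -0.342  0.015] [ 0.464 -0.281  0.03 ]
beaker [0.404 0.159 0.016] [0.471 0.215 0.074]
grip 72 [-117.  -17.] [-60.  14.] [-95.  -5.]
[[241 245 181 173 174 173 173 169 184 193 197 195 189 178 160 137 101 139]
 [231 228 151 162 173 169 179 192 196 195 186 177 159 134 105  90  37  44]
 [113  84 147 166 179 192 198 196 190 178 163 134 106  47  31  73  31  43]
 [ 93 123 176 189 197 196 189 179 162 130 105  48  16  18  11  15  23  43]
 [176 191 198 196 190 180 162 130 104  47  15  12  14  13  16  23  28  42]
 [194 197 189 184 160 135 102  50  17   9  12  15  18  26  25  43  44  47]
 [189 179 165 136 105  47  24  16  12  15  15  24  34  45  45  44  44  46]
 [165 133 108  51  21  15  10  10  18  20  46  50  63  47  48  46  43  44]
 [106  52  20  20  19  15  17  22  36  45  64  71  65  44  47  45  45  46]
 [ 41  21  15  26  19  18  34  46  67  65  72  67  65  46  38  41  44  43]
 [110  54  47  64  53  45  67  67  68  68  67  66  70  64  31  22  43  43]
 [212 114  97  94  97  61  69  67  69  65  66  67  69  69  33  16  36  41]]
st_front 35 [-40.   8.] [-15.  24.] [-28.  17.]
[[ 90  90  89 120 142 184 193 194 191 180 166 165 184 217 246]
 [ 73 117 139 186 194 196 192 183 164 139 111 171 245 248 249]
 [136 187 191 196 191 185 166 141 109  66  35 129 238 247 249]
 [192 195 191 179 168 143 109  65  47  43  36  33 189 246 249]
 [192 181 166 137 109  68  39  36  24  31  35  32 128 238 249]
 [168 154 111  67  38  25  19  21  18  20  33  49 130 191 241]
 [126 140  84  29  14  18  14  17  18  15  31  89 161 151 169]
 [121 148 152  63  18  18  17  18  16  19  61 159 160 137 101]
 [105 161 187 137  70  36  17  15  33  62 149 205 173 141 101]
 [ 71 157 159 195 155 132 128 129 140 145 196 167 165 122  98]
 [ 64 150 169 164 180 199 211 214 217 186 166 169 159  98  93]
 [ 53 110 153 167 163 167 156 157 164 166 167 162 134  69  96]]
```

Request:
{"method": "arm_command", "body": {
  "rows": [
    {"fingers": 1, "az": -7, "z": -0.02},
    {"az": -7, "z": -0.03},
    {"az": -7, "z": -0.03},
    {"az": -7},
    {"az": -7}
  ]
}}

```text
validation failed for argument at $.ro...
```

Request:
{"method": "arm_command", "body": {
  "rows": [
    {"fingers": 1, "x": 0, "y": 0, "z": -0.02, "ax": 0, "ay": 0, "az": -7},
    {"fingers": 1, "x": 0, "y": 0, "z": -0.03, "ax": 0, "ay": 0, "az": -7},
    {"fingers": 1, "x": 0, "y": 0, "z": -0.03, "ax": 0, "ay": 0, "az": -7},
    {"fingers": 1, "x": 0, "y": 0, "z": 0, "ax": 0, "ay": 0, "az": -7}
  ]
}}

```text
clock: 0.43
tcp_pos: [0.2169, -0.6418, 0.3369]
orientation: [2.872, 1.249, -0.0]
contact_force: [0.5, -0.8, 0.7]
grip_width: 0.0855
gripper_force: 0.0
```

```bash
cat > p.py <<'E'
import numpy as np
from scipy.spatial.transform import Rotation as Ro
O=np.array([.4917,.016,0]);TH=1.50
RP=Ro.from_euler('z',TH)
def toP(w): return (RP.inv().apply(np.array(w)-O)*1000)
def toW(p): return RP.apply(np.array(p)/1000.)+O
def orient(lean):  # tool y along press -y..., tool z leans to +x and down
    return RP*Ro.from_euler('y',-np.radians(lean))*Ro.from_euler('x',np.pi)
def plan(p0,R0,p1,R1,n):
    "constant row (shift, turn) that repeats n times"
    w=(R0.inv()*R1).as_rotvec()/n; step=Ro.from_rotvec(w)
    A=np.zeros((3,3));R=R0
    for k in range(n): A+=R.as_matrix();R=R*step
    v=np.linalg.solve(A,np.array(p1)-p0)
    pos=[np.array(p0)];R=R0
    for k in range(n): pos.append(pos[-1]+R.apply(v));R=R*step
    return np.round(v,4),np.round(np.degrees(w),2),np.round(pos[n//2],3)
def now():
    from bench import r
    o=r.get_obs(); return np.array(o["tcp_pos"]),Ro.from_rotvec(o["orientation"]),o
E
python3 - <<'E'
from p import *
p,R,o=now(); R1=orient(40)
print(R1.as_matrix().round(2), toW([-172,-18.5,175]))
for n in(16,18,20): print(n,plan(p,R,toW([-172,-18.5,175]),R1,n))
E
```

```text
[[ 0.05  1.    0.05]
 [ 0.76 -0.07  0.64]
 [ 0.64  0.   -0.77]] [ 0.49798686 -0.15687778  0.175     ]
16 (array([0.0311, 0.004 , 0.0212]), array([ 0.87,  2.43, -2.33]), array([ 0.392, -0.436,  0.205]))
18 (array([0.0276, 0.0037, 0.0189]), array([ 0.78,  2.16, -2.07]), array([ 0.392, -0.436,  0.205]))
20 (array([0.0248, 0.0034, 0.0171]), array([ 0.7 ,  1.94, -1.86]), array([ 0.392, -0.436,  0.205]))
```

Request:
{"method": "arm_command", "body": {
  "rows": [
    {"fingers": 1, "x": 0.0248, "y": 0.0034, "z": 0.0171, "ax": 0.7, "ay": 1.94, "az": -1.86},
    {"fingers": 1, "x": 0.0248, "y": 0.0034, "z": 0.0171, "ax": 0.7, "ay": 1.94, "az": -1.86},
    {"fingers": 1, "x": 0.0248, "y": 0.0034, "z": 0.0171, "ax": 0.7, "ay": 1.94, "az": -1.86},
    {"fingers": 1, "x": 0.0248, "y": 0.0034, "z": 0.0171, "ax": 0.7, "ay": 1.94, "az": -1.86},
    {"fingers": 1, "x": 0.0248, "y": 0.0034, "z": 0.0171, "ax": 0.7, "ay": 1.94, "az": -1.86},
    {"fingers": 1, "x": 0.0248, "y": 0.0034, "z": 0.0171, "ax": 0.7, "ay": 1.94, "az": -1.86},
    {"fingers": 1, "x": 0.0248, "y": 0.0034, "z": 0.0171, "ax": 0.7, "ay": 1.94, "az": -1.86},
    {"fingers": 1, "x": 0.0248, "y": 0.0034, "z": 0.0171, "ax": 0.7, "ay": 1.94, "az": -1.86},
    {"fingers": 1, "x": 0.0248, "y": 0.0034, "z": 0.0171, "ax": 0.7, "ay": 1.94, "az": -1.86},
    {"fingers": 1, "x": 0.0248, "y": 0.0034, "z": 0.0171, "ax": 0.7, "ay": 1.94, "az": -1.86}
  ]
}}

```text
clock: 1.27
tcp_pos: [0.3937, -0.4319, 0.1988]
orientation: [-2.411, -1.556, -0.383]
contact_force: [-0.3, -0.0, -0.1]
grip_width: 0.0852
gripper_force: 0.0
```

```bash
python3 - <<'E'
from p import *
p,R,o=now(); R1=orient(40)
print(o["joints"],p)
for n in(10,12,14): print(n,plan(p,R,toW([-172,-18.5,175]),R1,n))
E
```

```text
[ 1.08738444  0.52532906 -0.29368473  1.66517998 -0.16965     1.17499708
  0.47365857] [ 0.39366726 -0.43192295  0.19875434]
10 (array([0.0246, 0.0033, 0.0164]), array([ 0.68,  1.88, -1.89]), array([ 0.457, -0.3  ,  0.174]))
12 (array([0.0205, 0.0028, 0.0137]), array([ 0.57,  1.56, -1.57]), array([ 0.457, -0.3  ,  0.174]))
14 (array([0.0175, 0.0024, 0.0118]), array([ 0.48,  1.34, -1.35]), array([ 0.457, -0.3  ,  0.174]))
```

Request:
{"method": "arm_command", "body": {
  "rows": [
    {"fingers": 1, "x": 0.0246, "y": 0.0033, "z": 0.0164, "ax": 0.68, "ay": 1.88, "az": -1.89},
    {"fingers": 1, "x": 0.0246, "y": 0.0033, "z": 0.0164, "ax": 0.68, "ay": 1.88, "az": -1.89},
    {"fingers": 1, "x": 0.0246, "y": 0.0033, "z": 0.0164, "ax": 0.68, "ay": 1.88, "az": -1.89},
    {"fingers": 1, "x": 0.0246, "y": 0.0033, "z": 0.0164, "ax": 0.68, "ay": 1.88, "az": -1.89},
    {"fingers": 1, "x": 0.0246, "y": 0.0033, "z": 0.0164, "ax": 0.68, "ay": 1.88, "az": -1.89},
    {"fingers": 1, "x": 0.0246, "y": 0.0033, "z": 0.0164, "ax": 0.68, "ay": 1.88, "az": -1.89},
    {"fingers": 1, "x": 0.0246, "y": 0.0033, "z": 0.0164, "ax": 0.68, "ay": 1.88, "az": -1.89},
    {"fingers": 1, "x": 0.0246, "y": 0.0033, "z": 0.0164, "ax": 0.68, "ay": 1.88, "az": -1.89},
    {"fingers": 1, "x": 0.0246, "y": 0.0033, "z": 0.0164, "ax": 0.68, "ay": 1.88, "az": -1.89},
    {"fingers": 1, "x": 0.0246, "y": 0.0033, "z": 0.0164, "ax": 0.68, "ay": 1.88, "az": -1.89}
  ]
}}

```text
clock: 2.1
tcp_pos: [0.4978, -0.1577, 0.1751]
orientation: [-1.888, -1.76, -0.688]
contact_force: [0.1, 0.6, -1.9]
grip_width: 0.0856
gripper_force: 0.0
```

```bash
python3 - <<'E'
from p import *
import cv2
from bench import r
p,R,o=now(); R1=orient(40)
print(o["joints"],p,toP(p),np.degrees((R.inv()*R1).as_rotvec()))
print(plan(p,R,toW([-88,-18.5,75]),R1,5))
T=r.grab_frame("top");S=r.grab_frame("scene")
np.savez("top1.npz",**T);np.savez("scene1.npz",**S)
a=cv2.resize(S["frame"][160:330,270:400],None,fx=3,fy=3,interpolation=cv2.INTER_CUBIC)
b=cv2.resize(T["frame"][200:310,280:410],None,fx=3,fy=3,interpolation=cv2.INTER_CUBIC)
c=np.zeros((510,780,3),np.uint8);c[:,:390]=a;c[:330,390:]=b
cv2.imwrite("pics/pre.png",c[:,:,::-1])
E
```

```text
[ 0.94933369  0.59392731 -0.56288712  1.82686727 -0.38909546  1.0954178
  0.58841224] [ 0.49784164 -0.1576575   0.175109  ] [-172.78804025  -18.41030279  175.10899724] [-0.00878359 -0.01971503  0.02097702]
(array([0.0001, 0.    , 0.0262]), array([-0., -0.,  0.]), array([ 0.5  , -0.124,  0.135]))
```

View pics/pre.png

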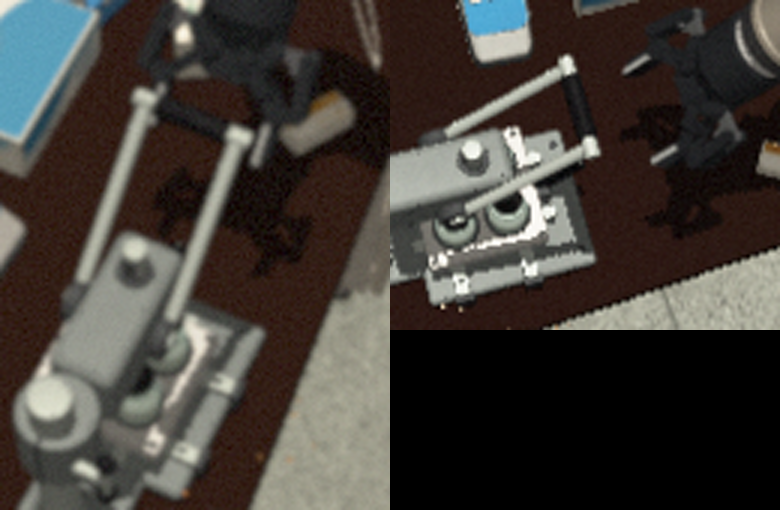

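The fingers straddle the bar line. Top-view fingertips are at about (359,224) and (368,254); in the scene view the visible tip is at about (356,214). I'll use these to check the camera bias.

```bash
python3 - <<'E'
from p import *
from h import *
p,R,o=now()
S=dict(np.load("scene1.npz"));T=dict(np.load("top1.npz"))
for d in(.0,.006,.019):
    P=[p+R.apply([0,s*.043,d]) for s in(-1,1)]
    print(d,"T",proj(T,P).round(1).tolist(),"S",proj(S,P).round(1).tolist())
    P=[p+R.apply([0,s*.043,d])-[0,.0,0] for s in(-1,1)]
# finger points from depth near tips
for n,f,uvs in(("T",T,[(358.7,224),(368.3,253.7)]),("S",S,[(357,213)])):
    C=cloud(f)
    for u,v in uvs:
        u,v=int(round(u)),int(round(v))
        q=C[v-5:v+6,u-5:u+6].reshape(-1,3);q=q[(q[:,2]>.1)]
        if len(q): print(n,u,v,len(q),((R.inv().apply(q-p))*1000).round().min(0),((R.inv().apply(q-p))*1000).round().max(0),np.median(R.inv().apply(q-p)*1000,0).round(1))
E
```

```text
0.0 T [[366.8, 251.2], [358.1, 223.9]] S [[355.1, 211.6], [323.8, 199.4]]
0.006 T [[365.4, 252.0], [356.8, 224.8]] S [[354.4, 213.8], [323.1, 201.5]]
0.019 T [[362.4, 253.8], [353.9, 226.7]] S [[352.9, 218.5], [321.7, 206.2]]
T 359 224 45 [-14.  37. -36.] [12. 51.  3.] [  2.9  41.1 -12.6]
T 368 254 40 [ -8. -61. -35.] [ 14. -45.   3.] [  4.2 -52.8 -13.6]
S 357 213 49 [ -1. -63. -51.] [143. -41.   5.] [ 12.2 -48.6  -7.9]
```

Request:
{"method": "arm_command", "body": {
  "rows": [
    {"fingers": 1, "x": 0, "y": 0, "z": 0.026, "ax": 0, "ay": 0, "az": 0},
    {"fingers": 1, "x": 0, "y": 0, "z": 0.026, "ax": 0, "ay": 0, "az": 0},
    {"fingers": 1, "x": 0, "y": 0, "z": 0.026, "ax": 0, "ay": 0, "az": 0},
    {"fingers": 1, "x": 0, "y": 0, "z": 0.026, "ax": 0, "ay": 0, "az": 0},
    {"fingers": 1, "x": 0, "y": 0, "z": 0.013, "ax": 0, "ay": 0, "az": 0},
    {"fingers": 1, "x": 0, "y": 0, "z": 0.006, "ax": 0, "ay": 0, "az": 0},
    {"fingers": 1, "x": 0, "y": 0, "z": 0, "ax": 0, "ay": 0, "az": 0}
  ]
}}

```text
clock: 2.78
tcp_pos: [0.5026, -0.0804, 0.08]
orientation: [-1.89, -1.758, -0.685]
contact_force: [-1.0, -0.2, -0.4]
grip_width: 0.0852
gripper_force: 0.0
```

```bash
python3 - <<'E'
from p import *
import cv2
from bench import r
p,R,o=now(); print(toP(p),o["contact_force"])
T=r.grab_frame("top");S=r.grab_frame("scene")
a=cv2.resize(S["frame"][200:320,290:380],None,fx=4.5,fy=4.5,interpolation=cv2.INTER_CUBIC)
b=cv2.resize(T["frame"][220:300,290:375],None,fx=4.5,fy=4.5,interpolation=cv2.INTER_CUBIC)
c=np.zeros((540,800,3),np.uint8);c[:,:405]=a;c[:360,410:410+b.shape[1]]=b
cv2.imwrite("pics/grasp.png",c[:,:,::-1])
E
```

```text
[-95.40261556 -17.68116745  79.98512504] [-0.96084103 -0.22657457 -0.38960991]
```

View pics/grasp.png

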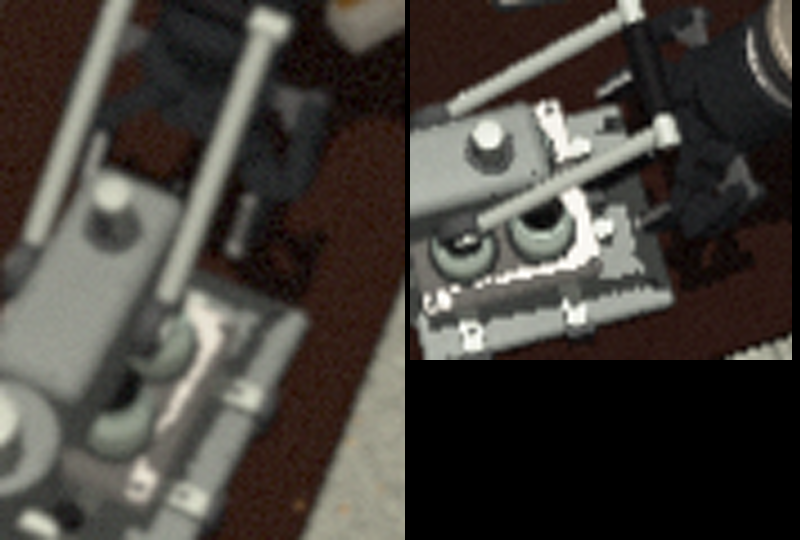

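The tips are at about (612,87) and (655,215) in the top crop, one either side of the grip line, with nothing touched. I'll advance the last 8 mm and close.

Request:
{"method": "arm_command", "body": {
  "rows": [
    {"fingers": 1, "x": 0, "y": 0, "z": 0.008, "ax": 0, "ay": 0, "az": 0},
    {"fingers": 0, "x": 0, "y": 0, "z": 0, "ax": 0, "ay": 0, "az": 0},
    {"fingers": -0.3, "x": 0, "y": 0, "z": 0, "ax": 0, "ay": 0, "az": 0},
    {"fingers": -0.5, "x": 0, "y": 0, "z": 0, "ax": 0, "ay": 0, "az": 0},
    {"fingers": -0.7, "x": 0, "y": 0, "z": 0, "ax": 0, "ay": 0, "az": 0},
    {"fingers": -1, "x": 0, "y": 0, "z": 0, "ax": 0, "ay": 0, "az": 0},
    {"fingers": -1, "x": 0, "y": 0, "z": 0, "ax": 0, "ay": 0, "az": 0},
    {"fingers": -1, "x": 0, "y": 0, "z": 0, "ax": 0, "ay": 0, "az": 0}
  ],
  "grip_force": 50
}}

```text
clock: 3.55
tcp_pos: [0.5032, -0.0766, 0.0745]
orientation: [-1.893, -1.758, -0.685]
contact_force: [-2.5, -1.2, 3.1]
grip_width: 0.016
gripper_force: 51.3
```

```bash
python3 - <<'E'
from p import *
p,R,o=now(); print(toP(p),RP.inv().apply(o["contact_force"]),o["moment"],o["grip_width"],o["gripper_force"],np.degrees((orient(40).inv()*R).as_rotvec()))
E
```

```text
[-91.55836981 -18.04340303  74.51301753] [-1.41512559  2.43473859  3.14635226] [-0.47556018  0.2557444   0.13723914] 0.015951848442860295 51.34832203388214 [-0.03694403 -0.13724222  0.15280892]
```

Gripped at 16.0 mm with 51 N. Now I'll slide towards the +x and -y stops and use their ±35 mm limits as a reference.

Request:
{"method": "arm_command", "body": {
  "rows": [
    {"fingers": -1, "x": 0.0046, "y": 0.002, "z": 0.0039, "ax": 0, "ay": 0, "az": 0},
    {"fingers": -1, "x": 0.0046, "y": 0.003, "z": 0.0039, "ax": 0, "ay": 0, "az": 0},
    {"fingers": -1, "x": 0.0046, "y": 0.003, "z": 0.0039, "ax": 0, "ay": 0, "az": 0},
    {"fingers": -1, "x": 0.0046, "y": 0.003, "z": 0.0039, "ax": 0, "ay": 0, "az": 0},
    {"fingers": -1, "x": 0, "y": 0, "z": 0, "ax": 0, "ay": 0, "az": 0}
  ]
}}

```text
clock: 3.97
tcp_pos: [0.5168, -0.0522, 0.0746]
orientation: [-1.892, -1.759, -0.686]
contact_force: [1.9, 2.0, -0.1]
grip_width: 0.0153
gripper_force: 50.9
```

```bash
cat > s.py <<'E'
from p import *
p,R,o=now(); print("press",toP(p).round(2),"F",RP.inv().apply(o["contact_force"]).round(1),"w",round(o["grip_width"],4),"rot",np.degrees((orient(40).inv()*R).as_rotvec()).round(2),o["clock"])
E
python3 s.py
```

```text
press [-66.26 -29.89  74.56] F [ 2.1 -1.8 -0.1] w 0.0153 rot [-0.07 -0.13  0.07] 3.9667
```

Request:
{"method": "arm_command", "body": {
  "rows": [
    {"fingers": -1, "x": 0, "y": 0.0015, "z": 0, "ax": 0, "ay": 0, "az": 0},
    {"fingers": -1, "x": 0, "y": 0.0015, "z": 0, "ax": 0, "ay": 0, "az": 0},
    {"fingers": -1, "x": 0, "y": 0.0015, "z": 0, "ax": 0, "ay": 0, "az": 0},
    {"fingers": -1, "x": 0, "y": 0.001, "z": 0, "ax": 0, "ay": 0, "az": 0},
    {"fingers": -1, "x": 0, "y": 0, "z": 0, "ax": 0, "ay": 0, "az": 0}
  ]
}}

```text
clock: 4.38
tcp_pos: [0.5219, -0.0534, 0.0745]
orientation: [-1.892, -1.758, -0.686]
contact_force: [-1.4, 2.2, 5.4]
grip_width: 0.0154
gripper_force: 51.4
```

```bash
python3 s.py
```

```text
press [-67.04 -35.    74.48] F [2.1 1.5 5.4] w 0.0154 rot [-0.04 -0.1   0.13] 4.3833
```

Request:
{"method": "arm_command", "body": {
  "rows": [
    {"fingers": -1, "x": 0.0015, "y": 0, "z": 0.0013, "ax": 0, "ay": 0, "az": 0},
    {"fingers": -1, "x": 0.0015, "y": 0, "z": 0.0013, "ax": 0, "ay": 0, "az": 0},
    {"fingers": -1, "x": 0.0015, "y": 0, "z": 0.0013, "ax": 0, "ay": 0, "az": 0},
    {"fingers": -1, "x": 0, "y": 0, "z": 0, "ax": 0, "ay": 0, "az": 0}
  ]
}}

```text
clock: 4.72
tcp_pos: [0.5228, -0.0486, 0.0745]
orientation: [-1.894, -1.759, -0.686]
contact_force: [-1.1, -0.7, 7.4]
grip_width: 0.0154
gripper_force: 52.0
```

```bash
python3 s.py
```

```text
press [-62.21 -35.56  74.47] F [-0.7  1.   7.4] w 0.0154 rot [-0.14 -0.19  0.15] 4.7167
```

Request:
{"method": "arm_command", "body": {
  "rows": [
    {"fingers": -1, "x": 0, "y": 0.001, "z": 0, "ax": 0, "ay": 0, "az": 0},
    {"fingers": -1, "x": 0, "y": 0.001, "z": 0, "ax": 0, "ay": 0, "az": 0},
    {"fingers": -1, "x": 0, "y": 0.001, "z": 0, "ax": 0, "ay": 0, "az": 0},
    {"fingers": -1, "x": 0, "y": 0, "z": 0, "ax": 0, "ay": 0, "az": 0}
  ]
}}

```text
clock: 5.05
tcp_pos: [0.5253, -0.0487, 0.0745]
orientation: [-1.893, -1.758, -0.685]
contact_force: [-4.0, -0.9, 9.0]
grip_width: 0.0153
gripper_force: 52.1
```

```bash
python3 s.py
```

```text
press [-62.2  -38.12  74.48] F [-1.1  3.9  9. ] w 0.0153 rot [-0.08 -0.16  0.15] 5.05
```

Request:
{"method": "arm_command", "body": {
  "rows": [
    {"fingers": -1, "x": 0.0015, "y": 0, "z": 0.0013, "ax": 0, "ay": 0, "az": 0},
    {"fingers": -1, "x": 0.0015, "y": 0, "z": 0.0013, "ax": 0, "ay": 0, "az": 0},
    {"fingers": -1, "x": 0, "y": 0, "z": 0, "ax": 0, "ay": 0, "az": 0}
  ]
}}

```text
clock: 5.3
tcp_pos: [0.5256, -0.0447, 0.0745]
orientation: [-1.893, -1.758, -0.686]
contact_force: [-3.2, -1.0, 7.5]
grip_width: 0.015
gripper_force: 52.1
```

```bash
python3 s.py
```

```text
press [-58.1  -38.12  74.47] F [-1.2  3.1  7.5] w 0.015 rot [-0.09 -0.16  0.15] 5.3
```

Request:
{"method": "arm_command", "body": {
  "rows": [
    {"fingers": -1, "x": 0.0015, "y": 0.001, "z": 0.0013, "ax": 0, "ay": 0, "az": 0},
    {"fingers": -1, "x": 0.0008, "y": 0.001, "z": 0.0006, "ax": 0, "ay": 0, "az": 0},
    {"fingers": -1, "x": 0, "y": 0, "z": 0, "ax": 0, "ay": 0, "az": 0},
    {"fingers": -1, "x": 0, "y": 0, "z": 0, "ax": 0, "ay": 0, "az": 0}
  ]
}}

```text
clock: 5.63
tcp_pos: [0.5258, -0.0443, 0.0744]
orientation: [-1.894, -1.757, -0.681]
contact_force: [-14.8, -12.0, 21.0]
grip_width: 0.0156
gripper_force: 54.5
```

```bash
python3 s.py
```

```text
press [-57.72 -38.27  74.38] F [-13.   13.9  21. ] w 0.0156 rot [ 0.04 -0.25  0.26] 5.6333
```

Request:
{"method": "arm_command", "body": {
  "rows": [
    {"fingers": -1, "x": 0.0015, "y": 0.001, "z": 0.0012, "ax": 0, "ay": 0, "az": 0},
    {"fingers": -1, "x": 0, "y": 0, "z": 0, "ax": 0, "ay": 0, "az": 0},
    {"fingers": -1, "x": 0, "y": 0, "z": 0, "ax": 0, "ay": 0, "az": 0}
  ]
}}

```text
clock: 5.88
tcp_pos: [0.5259, -0.0442, 0.0743]
orientation: [-1.896, -1.757, -0.679]
contact_force: [-20.8, -20.2, 29.5]
grip_width: 0.0156
gripper_force: 56.0
```

```bash
python3 s.py
```

```text
press [-57.65 -38.34  74.29] F [-21.6  19.3  29.5] w 0.0156 rot [ 0.09 -0.34  0.33] 5.8833
```

Both stops found: the carrier is at (35,-35) when the TCP is near (-57.85,-38.13). Stopper_front goes under the ram at TCP (-65.85,-30.13).

Request:
{"method": "arm_command", "body": {
  "rows": [
    {"fingers": -1, "x": -0.0018, "y": -0.0025, "z": -0.0022, "ax": 0, "ay": 0, "az": 0},
    {"fingers": -1, "x": -0.002, "y": -0.0025, "z": -0.0018, "ax": 0, "ay": 0, "az": 0},
    {"fingers": -1, "x": -0.002, "y": -0.0025, "z": -0.0018, "ax": 0, "ay": 0, "az": 0},
    {"fingers": -1, "x": -0.002, "y": -0.0025, "z": -0.0018, "ax": 0, "ay": 0, "az": 0},
    {"fingers": -1, "x": 0, "y": 0, "z": 0, "ax": 0, "ay": 0, "az": 0},
    {"fingers": -1, "x": 0, "y": 0, "z": 0, "ax": 0, "ay": 0, "az": 0}
  ]
}}

```text
clock: 6.38
tcp_pos: [0.5178, -0.0502, 0.0745]
orientation: [-1.894, -1.758, -0.685]
contact_force: [-0.5, -1.5, -0.4]
grip_width: 0.0157
gripper_force: 51.2
```

```bash
python3 s.py
```

```text
press [-64.21 -30.71  74.54] F [-1.5  0.4 -0.4] w 0.0157 rot [-0.06 -0.19  0.17] 6.3833
```

Request:
{"method": "arm_command", "body": {
  "rows": [
    {"fingers": -1, "x": -0.0013, "y": -0.0006, "z": -0.0011, "ax": 0, "ay": 0, "az": 0},
    {"fingers": -1, "x": 0, "y": 0, "z": 0, "ax": 0, "ay": 0, "az": 0},
    {"fingers": -1, "x": 0, "y": 0, "z": 0, "ax": 0, "ay": 0, "az": 0}
  ]
}}

```text
clock: 6.63
tcp_pos: [0.5173, -0.0514, 0.0746]
orientation: [-1.893, -1.758, -0.685]
contact_force: [1.5, 0.2, -4.3]
grip_width: 0.0153
gripper_force: 50.5
```

```bash
python3 s.py
```

```text
press [-65.37 -30.28  74.6 ] F [ 0.3 -1.4 -4.3] w 0.0153 rot [-0.07 -0.17  0.15] 6.6333
```

Request:
{"method": "arm_command", "body": {
  "rows": [
    {"fingers": -1, "x": -0.0006, "y": -0.0001, "z": -0.0005, "ax": 0, "ay": 0, "az": 0},
    {"fingers": -1, "x": 0, "y": 0, "z": 0, "ax": 0, "ay": 0, "az": 0}
  ]
}}

```text
clock: 6.8
tcp_pos: [0.5171, -0.0519, 0.0746]
orientation: [-1.893, -1.758, -0.685]
contact_force: [3.0, 1.4, -7.3]
grip_width: 0.0157
gripper_force: 50.1
```

```bash
python3 s.py; sed -i 's/O=np.array(\[.4917,.016,0\])/O=np.array([.4948,.0158,0])/' p.py
```

```text
press [-65.92 -30.13  74.62] F [ 1.7 -2.9 -7.3] w 0.0157 rot [-0.06 -0.16  0.14] 6.8
```

Request:
{"method": "arm_command", "body": {
  "rows": [
    {"fingers": -0.3, "x": 0, "y": 0, "z": 0, "ax": 0, "ay": 0, "az": 0},
    {"fingers": 0, "x": 0, "y": 0, "z": 0, "ax": 0, "ay": 0, "az": 0},
    {"fingers": 0, "x": 0, "y": 0, "z": 0, "ax": 0, "ay": 0, "az": 0},
    {"fingers": 0, "x": 0, "y": 0, "z": -0.015, "ax": 0, "ay": 0, "az": 0},
    {"fingers": 0, "x": 0, "y": 0, "z": -0.03, "ax": 0, "ay": 0, "az": 0},
    {"fingers": 0, "x": 0, "y": 0, "z": -0.035, "ax": 0, "ay": 0, "az": 0},
    {"fingers": 0, "x": 0, "y": 0, "z": -0.035, "ax": 0, "ay": 0, "az": 0},
    {"fingers": 0, "x": 0, "y": 0, "z": -0.035, "ax": 0, "ay": 0, "az": 0}
  ]
}}

```text
clock: 7.47
tcp_pos: [0.5096, -0.1484, 0.1916]
orientation: [-1.892, -1.758, -0.685]
contact_force: [0.2, -0.9, -0.2]
grip_width: 0.0427
gripper_force: 0.0
```

```bash
python3 s.py; python3 - <<'E'
from p import *
from h import *
import cv2
from bench import r
p,R,o=now()
print(o["joints"])
for tgt,l,n in(((-190,0,385),0,10),):
    print(plan(p,R,toW(tgt),orient(l),n))
T=r.grab_frame("top");S=r.grab_frame("scene")
b=cv2.resize(T["frame"][225:310,285:345],None,fx=6,fy=6,interpolation=cv2.INTER_CUBIC)
a=cv2.resize(S["frame"][240:340,295:365],None,fx=5,fy=5,interpolation=cv2.INTER_CUBIC)
c=np.zeros((510,720,3),np.uint8);c[:510,:360]=b;c[:500,365:715]=a
cv2.imwrite("pics/car1.png",c[:,:,::-1])
E
```

```text
press [-162.78  -26.35  191.62] F [-0.8 -0.2 -0.2] w 0.0427 rot [-0.01 -0.14  0.13] 7.4667
[ 0.92901845  0.57615419 -0.56905641  1.80817061 -0.39714338  1.11250529
  0.55449387]
(array([ 0.0048, -0.0026, -0.0193]), array([-0.  , -3.99, -0.01]), array([ 0.494, -0.178,  0.286]))
```

View pics/car1.png

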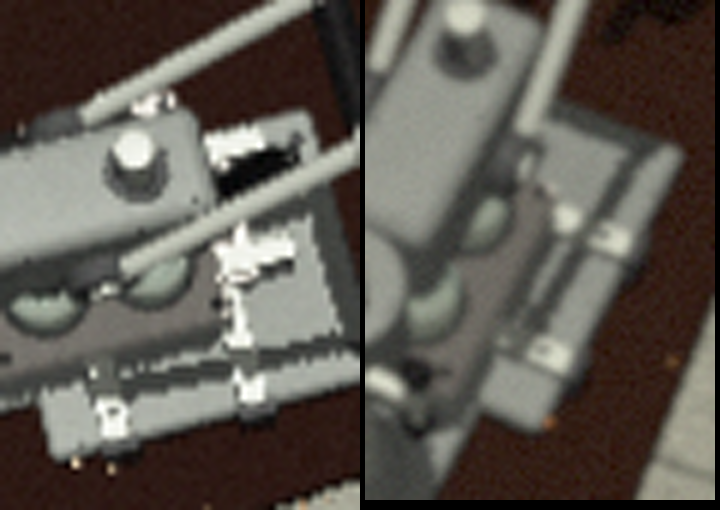

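The carrier has moved back and right, with its front-left corner at about (228,330) in the left crop. Next is the lever.

Request:
{"method": "arm_command", "body": {
  "rows": [
    {"fingers": -1, "x": 0.0048, "y": -0.0026, "z": -0.0193, "ax": 0, "ay": -3.99, "az": 0},
    {"fingers": -1, "x": 0.0048, "y": -0.0026, "z": -0.0193, "ax": 0, "ay": -3.99, "az": 0},
    {"fingers": -1, "x": 0.0048, "y": -0.0026, "z": -0.0193, "ax": 0, "ay": -3.99, "az": 0},
    {"fingers": -1, "x": 0.0048, "y": -0.0026, "z": -0.0193, "ax": 0, "ay": -3.99, "az": 0},
    {"fingers": -1, "x": 0.0048, "y": -0.0026, "z": -0.0193, "ax": 0, "ay": -3.99, "az": 0},
    {"fingers": -1, "x": 0.0048, "y": -0.0026, "z": -0.0193, "ax": 0, "ay": -3.99, "az": 0},
    {"fingers": -1, "x": 0.0048, "y": -0.0026, "z": -0.0193, "ax": 0, "ay": -3.99, "az": 0},
    {"fingers": -1, "x": 0.0048, "y": -0.0026, "z": -0.0193, "ax": 0, "ay": -3.99, "az": 0},
    {"fingers": -1, "x": 0.0048, "y": -0.0026, "z": -0.0193, "ax": 0, "ay": -3.99, "az": 0},
    {"fingers": -1, "x": 0.0048, "y": -0.0026, "z": -0.0193, "ax": 0, "ay": -3.99, "az": 0}
  ]
}}

```text
clock: 8.4
tcp_pos: [0.4819, -0.1721, 0.3839]
orientation: [2.299, 2.137, -0.006]
contact_force: [-0.2, 0.9, -0.9]
grip_width: 0.0003
gripper_force: 0.0
```

```bash
python3 - <<'E'
from p import *
from h import *
p,R,o=now(); T=dict(np.load("top0.npz"))
print(toP(p),o["joints"].round(2) if hasattr(o["joints"],"round") else o["joints"],o["grip_width"],o["contact_force"])
c=toP(plane(T,[(285+228/6,225+335/6)],.06)[0]); print("corner",c)
print(plan(p,R,toW((-100,0,350)),orient(0),4))
E
```

```text
[-188.32996805   -0.41687353  383.94176796] [ 0.68  0.14 -0.51  1.73  0.07  1.29  0.08] 0.0002587540490102907 [-0.16866248  0.88187871 -0.92565264]
corner [-32.50907385  50.30258391  60.        ]
(array([ 0.0221, -0.0001,  0.0084]), array([-0.01,  0.06, -0.03]), array([ 0.485, -0.128,  0.367]))
```

Request:
{"method": "arm_command", "body": {
  "rows": [
    {"fingers": -1, "x": 0.022, "y": 0, "z": 0.0084, "ax": 0, "ay": 0, "az": 0},
    {"fingers": -1, "x": 0.022, "y": 0, "z": 0.0084, "ax": 0, "ay": 0, "az": 0},
    {"fingers": -1, "x": 0.022, "y": 0, "z": 0.0084, "ax": 0, "ay": 0, "az": 0},
    {"fingers": -1, "x": 0.022, "y": 0, "z": 0.0084, "ax": 0, "ay": 0, "az": 0},
    {"fingers": -1, "x": 0, "y": 0, "z": 0.005, "ax": 0, "ay": 0, "az": 0},
    {"fingers": -1, "x": 0, "y": 0, "z": 0.005, "ax": 0, "ay": 0, "az": 0},
    {"fingers": -1, "x": 0, "y": 0, "z": 0, "ax": 0, "ay": 0, "az": 0}
  ]
}}

```text
clock: 8.98
tcp_pos: [0.4879, -0.0852, 0.3381]
orientation: [-2.3, -2.138, 0.005]
contact_force: [-0.2, -0.3, -0.2]
grip_width: -0.0004
gripper_force: 0.0
```

```bash
python3 - <<'E'
from p import *
import cv2
from bench import r
p,R,o=now(); print(toP(p),o["contact_force"],np.degrees((orient(0).inv()*R).as_rotvec()))
T=r.grab_frame("top");S=r.grab_frame("scene")
b=cv2.resize(T["frame"][190:280,290:370],None,fx=5,fy=5,interpolation=cv2.INTER_CUBIC)
a=cv2.resize(S["frame"][160:260,290:370],None,fx=5,fy=5,interpolation=cv2.INTER_CUBIC)
c=np.zeros((500,800,3),np.uint8);c[:450,:400]=b;c[:500,400:]=a
cv2.imwrite("pics/bar.png",c[:,:,::-1])
# planned bar positions
for d in np.arange(0,.68,.0673):
    a=np.radians(40.05)-d; print(round(d,3),np.round([27.5-165*np.cos(a),195+165*np.sin(a)+28],1))
E
```

```text
[-1.01259298e+02 -2.99539995e-01  3.38088562e+02] [-0.22791139 -0.2795432  -0.23215051] [ 0.19281646 -0.05290173  0.11981448]
0.0 [-98.8 329.2]
0.067 [-105.7  320.4]
0.135 [-111.9  311.3]
0.202 [-117.5  301.7]
0.269 [-122.5  291.8]
0.336 [-126.8  281.5]
0.404 [-130.4  271. ]
0.471 [-133.2  260.3]
0.538 [-135.4  249.4]
0.606 [-136.8  238.4]
0.673 [-137.4  227.3]
```

View pics/bar.png

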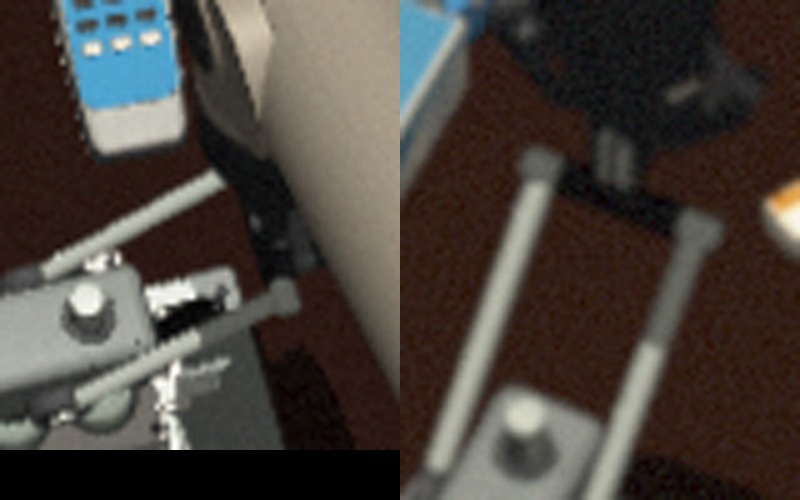

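The right crop shows the closed tips at about (617,180), centred over the bar between caps (540,165) and (695,225). I'll follow the arc down.

Request:
{"method": "arm_command", "body": {
  "rows": [
    {"fingers": -1, "x": 0.001, "y": 0, "z": 0.006, "ax": 0, "ay": 0, "az": 0},
    {"fingers": -1, "x": -0.001, "y": 0, "z": 0.005, "ax": 0, "ay": 0, "az": 0},
    {"fingers": -1, "x": -0.005, "y": 0, "z": 0.0068, "ax": 0, "ay": 0, "az": 0},
    {"fingers": -1, "x": -0.006, "y": 0, "z": 0.009, "ax": 0, "ay": 0, "az": 0},
    {"fingers": -1, "x": -0.005, "y": 0, "z": 0.0095, "ax": 0, "ay": 0, "az": 0},
    {"fingers": -1, "x": 0, "y": 0, "z": 0, "ax": 0, "ay": 0, "az": 0}
  ]
}}

```text
clock: 9.58
tcp_pos: [0.4867, -0.103, 0.3013]
orientation: [-2.303, -2.134, 0.004]
contact_force: [0.2, -2.2, 2.1]
grip_width: -0.0001
gripper_force: 1.4
```

```bash
cat > l.py <<'E'
from p import *
p,R,o=now(); q=toP(p); s=(q[2]-28-195)/165
a=np.arcsin(np.clip(s,-1,1)); print("press",q.round(1),"F",RP.inv().apply(o["contact_force"]).round(1),"lever",round(np.radians(40.05)-a,3),"bar x",round(27.5-165*np.cos(a),1),o["clock"])
E
python3 l.py
```

```text
press [-119.1   -0.4  301.3] F [-2.2 -0.4  2.1] lever 0.205 bar x -117.7 9.5833
```

Request:
{"method": "arm_command", "body": {
  "rows": [
    {"fingers": -1, "x": -0.004, "y": 0, "z": 0.01, "ax": 0, "ay": 0, "az": 0},
    {"fingers": -1, "x": -0.0038, "y": 0, "z": 0.0103, "ax": 0, "ay": 0, "az": 0},
    {"fingers": -1, "x": -0.0035, "y": 0, "z": 0.0105, "ax": 0, "ay": 0, "az": 0},
    {"fingers": -1, "x": -0.0028, "y": 0, "z": 0.0107, "ax": 0, "ay": 0, "az": 0},
    {"fingers": -1, "x": 0, "y": 0, "z": 0, "ax": 0, "ay": 0, "az": 0}
  ]
}}

```text
clock: 10.0
tcp_pos: [0.4865, -0.1167, 0.2603]
orientation: [2.303, 2.136, -0.003]
contact_force: [0.1, -4.0, 6.4]
grip_width: 0.0002
gripper_force: 2.6
```

```bash
python3 l.py
```

```text
press [-132.7   -1.   260.3] F [-3.9 -0.4  6.4] lever 0.471 bar x -133.2 10.0
```

Request:
{"method": "arm_command", "body": {
  "rows": [
    {"fingers": -1, "x": -0.002, "y": 0, "z": 0.0108, "ax": 0, "ay": 0, "az": 0},
    {"fingers": -1, "x": -0.0013, "y": 0, "z": 0.011, "ax": 0, "ay": 0, "az": 0},
    {"fingers": -1, "x": -0.0005, "y": 0, "z": 0.008, "ax": 0, "ay": 0, "az": 0},
    {"fingers": -1, "x": 0, "y": 0, "z": 0.003, "ax": 0, "ay": 0, "az": 0},
    {"fingers": -1, "x": 0, "y": 0, "z": 0, "ax": 0, "ay": 0, "az": 0}
  ]
}}

```text
clock: 10.42
tcp_pos: [0.4866, -0.1194, 0.2287]
orientation: [2.301, 2.138, -0.002]
contact_force: [-0.3, -3.9, 4.9]
grip_width: -0.0002
gripper_force: 2.5
```

```bash
python3 l.py
```

```text
press [-135.5   -1.4  228.7] F [-3.9  0.   4.9] lever 0.665 bar x -137.4 10.4167
```

Request:
{"method": "arm_command", "body": {
  "rows": [
    {"fingers": -1, "x": -0.001, "y": 0, "z": 0.002, "ax": 0, "ay": 0, "az": 0},
    {"fingers": -1, "x": -0.0005, "y": 0, "z": 0.002, "ax": 0, "ay": 0, "az": 0},
    {"fingers": -1, "x": 0, "y": 0, "z": 0.001, "ax": 0, "ay": 0, "az": 0},
    {"fingers": -1, "x": 0, "y": 0, "z": 0, "ax": 0, "ay": 0, "az": 0},
    {"fingers": -1, "x": 0, "y": 0, "z": 0, "ax": 0, "ay": 0, "az": 0}
  ]
}}

```text
clock: 10.83
tcp_pos: [0.4868, -0.1197, 0.2261]
orientation: [2.3, 2.138, -0.001]
contact_force: [-6.4, 1.1, 21.5]
grip_width: -0.0001
gripper_force: 10.7
```

```bash
python3 l.py
```

```text
press [-135.7   -1.6  226.1] F [ 0.6  6.5 21.5] lever 0.68 bar x -137.5 10.8333
```

At the stop: lever 0.673+ with 21 N. I'll bring the lever up gently.

Request:
{"method": "arm_command", "body": {
  "rows": [
    {"fingers": -1, "x": 0.0005, "y": 0, "z": -0.012, "ax": 0, "ay": 0, "az": 0},
    {"fingers": -1, "x": 0.0015, "y": 0, "z": -0.016, "ax": 0, "ay": 0, "az": 0},
    {"fingers": -1, "x": 0.003, "y": 0, "z": -0.016, "ax": 0, "ay": 0, "az": 0},
    {"fingers": -1, "x": 0.005, "y": 0, "z": -0.016, "ax": 0, "ay": 0, "az": 0},
    {"fingers": -1, "x": 0.007, "y": 0, "z": -0.016, "ax": 0, "ay": 0, "az": 0},
    {"fingers": -1, "x": 0.009, "y": 0, "z": -0.016, "ax": 0, "ay": 0, "az": 0},
    {"fingers": -1, "x": 0.01, "y": 0, "z": -0.015, "ax": 0, "ay": 0, "az": 0},
    {"fingers": -1, "x": 0, "y": 0, "z": -0.015, "ax": 0, "ay": 0, "az": 0},
    {"fingers": -1, "x": -0.02, "y": 0, "z": -0.02, "ax": 0, "ay": 0, "az": 0},
    {"fingers": -1, "x": -0.035, "y": 0, "z": -0.015, "ax": 0, "ay": 0, "az": 0}
  ]
}}

```text
clock: 11.67
tcp_pos: [0.4855, -0.1343, 0.382]
orientation: [-2.29, -2.149, -0.002]
contact_force: [1.6, -0.7, -0.2]
grip_width: 0.0001
gripper_force: 0.0
```

```bash
python3 l.py; python3 - <<'E'
from p import *
p,R,o=now(); R1=orient(40)
g=np.array([.5171,-.0519,.0746]); pre=g-R1.apply([0,0,.125])
print(pre,toP(pre)); 
print(plan(p,R,toW([-200,-10,300]),orient(15),4))
print(plan(toW([-200,-10,300]),orient(15),pre,R1,7))
from bench import r
from h import *
S=r.grab_frame("scene");C=cloud(S);z=C[...,2];W=np.zeros(z.shape,bool);W[175:260,300:370]=1
m=W&(z>.285)&(z<.33)&(S["frame"].max(2)<90);print("bar",m.sum(),toP(np.nanmean(C[m],0)))
E
```

```text
press [-150.4   -1.4  382. ] F [-0.6 -1.6 -0.2] lever -0.602 bar x -16.4 11.6667
[ 0.51141638 -0.13204718  0.17035556] [-146.30142221  -27.03304675  170.35555539]
(array([-0.0144,  0.0021,  0.0192]), array([-0.02,  3.72,  0.1 ]), array([ 0.488, -0.162,  0.343]))
(array([-0.0011,  0.0024,  0.0202]), array([-0.  ,  3.57,  0.  ]), array([ 0.499, -0.169,  0.242]))
bar 206 [-95.31664456   1.42180952 308.59414562]
```

The lever is back up. Now back to the grip.

Request:
{"method": "arm_command", "body": {
  "rows": [
    {"fingers": -1, "x": -0.0144, "y": 0.0021, "z": 0.0192, "ax": 0, "ay": 3.72, "az": 0},
    {"fingers": -1, "x": -0.0144, "y": 0.0021, "z": 0.0192, "ax": 0, "ay": 3.72, "az": 0},
    {"fingers": -1, "x": -0.0144, "y": 0.0021, "z": 0.0192, "ax": 0, "ay": 3.72, "az": 0},
    {"fingers": -1, "x": -0.0144, "y": 0.0021, "z": 0.0192, "ax": 0, "ay": 3.72, "az": 0},
    {"fingers": 0.2, "x": -0.0011, "y": 0.0024, "z": 0.0202, "ax": 0, "ay": 3.57, "az": 0},
    {"fingers": 0.2, "x": -0.0011, "y": 0.0024, "z": 0.0202, "ax": 0, "ay": 3.57, "az": 0},
    {"fingers": 0.2, "x": -0.0011, "y": 0.0024, "z": 0.0202, "ax": 0, "ay": 3.57, "az": 0},
    {"fingers": 0.2, "x": -0.0011, "y": 0.0024, "z": 0.0202, "ax": 0, "ay": 3.57, "az": 0},
    {"fingers": 0.2, "x": -0.0011, "y": 0.0024, "z": 0.0202, "ax": 0, "ay": 3.57, "az": 0},
    {"fingers": 0.2, "x": -0.0011, "y": 0.0024, "z": 0.0202, "ax": 0, "ay": 3.57, "az": 0}
  ]
}}

```text
clock: 12.55
tcp_pos: [0.5068, -0.1472, 0.1849]
orientation: [-1.932, -1.793, -0.635]
contact_force: [0.9, 0.3, -0.7]
grip_width: 0.0512
gripper_force: 0.0
```

```bash
python3 s.py; python3 - <<'E'
from p import *
p,R,o=now(); R1=orient(40)
g=np.array([.5171,-.0519,.0746])
print(plan(p,R,g-R1.apply([0,0,.1]),R1,2)); print(plan(g-R1.apply([0,0,.1]),R1,g,R1,5))
E
```

```text
press [-161.79  -23.48  184.86] F [ 0.3 -0.8 -0.7] w 0.0512 rot [-0.05 -3.51  0.22] 12.55
(array([0.0023, 0.0018, 0.023 ]), array([ 0.02,  1.76, -0.11]), array([ 0.51 , -0.132,  0.168]))
(array([-0.  ,  0.  ,  0.02]), array([0., 0., 0.]), array([ 0.514, -0.09 ,  0.121]))
```

Request:
{"method": "arm_command", "body": {
  "rows": [
    {"fingers": 0.2, "x": 0.0023, "y": 0.0018, "z": 0.023, "ax": 0, "ay": 1.76, "az": -0.1},
    {"fingers": 0.2, "x": 0.0023, "y": 0.0018, "z": 0.023, "ax": 0, "ay": 1.76, "az": -0.1},
    {"fingers": 0.2, "x": 0, "y": 0, "z": 0.025, "ax": 0, "ay": 0, "az": 0},
    {"fingers": 0.2, "x": 0, "y": 0, "z": 0.025, "ax": 0, "ay": 0, "az": 0},
    {"fingers": 0.2, "x": 0, "y": 0, "z": 0.02, "ax": 0, "ay": 0, "az": 0},
    {"fingers": 0.2, "x": 0, "y": 0, "z": 0.01, "ax": 0, "ay": 0, "az": 0},
    {"fingers": 0.2, "x": 0, "y": 0, "z": 0, "ax": 0, "ay": 0, "az": 0}
  ]
}}

```text
clock: 13.13
tcp_pos: [0.515, -0.0633, 0.0894]
orientation: [-1.886, -1.761, -0.683]
contact_force: [-0.4, -0.4, 0.7]
grip_width: 0.051
gripper_force: 0.0
```

```bash
python3 s.py; python3 - <<'E'
from p import *
p,R,o=now(); R1=orient(40)
g=np.array([.5171,-.0519,.0746])
print(plan(p,R,g,R1,1))
E
```

```text
press [-77.46 -25.71  89.42] F [-0.4  0.4  0.7] w 0.051 rot [ 0.21 -0.05 -0.05] 13.1333
(array([-0.0007,  0.0014,  0.0187]), array([-0.21,  0.05,  0.05]), array([ 0.515, -0.063,  0.089]))
```

Request:
{"method": "arm_command", "body": {
  "rows": [
    {"fingers": 0.2, "x": -0.0004, "y": 0.0007, "z": 0.01, "ax": -0.2, "ay": 0, "az": 0},
    {"fingers": 0.2, "x": -0.0003, "y": 0.0007, "z": 0.0087, "ax": 0, "ay": 0, "az": 0},
    {"fingers": -0.3, "x": 0, "y": 0, "z": 0, "ax": 0, "ay": 0, "az": 0},
    {"fingers": -0.5, "x": 0, "y": 0, "z": 0, "ax": 0, "ay": 0, "az": 0},
    {"fingers": -1, "x": 0, "y": 0, "z": 0, "ax": 0, "ay": 0, "az": 0},
    {"fingers": -1, "x": 0, "y": 0, "z": 0, "ax": 0, "ay": 0, "az": 0},
    {"fingers": -1, "x": 0, "y": 0, "z": 0, "ax": 0, "ay": 0, "az": 0}
  ]
}}

```text
clock: 13.72
tcp_pos: [0.5187, -0.0552, 0.0764]
orientation: [-1.894, -1.762, -0.689]
contact_force: [-1.8, -1.6, 3.4]
grip_width: 0.0156
gripper_force: 51.6
```

```bash
python3 s.py
```

```text
press [-69.1  -28.83  76.4 ] F [-1.7  1.7  3.4] w 0.0156 rot [-0.26 -0.24 -0.03] 13.7167
```

Request:
{"method": "arm_command", "body": {
  "rows": [
    {"fingers": -1, "x": -0.0044, "y": -0.0058, "z": -0.0037, "ax": 0, "ay": 0, "az": 0},
    {"fingers": -1, "x": -0.0044, "y": -0.0058, "z": -0.0037, "ax": 0, "ay": 0, "az": 0},
    {"fingers": -1, "x": -0.0044, "y": -0.0058, "z": -0.0037, "ax": 0, "ay": 0, "az": 0},
    {"fingers": -1, "x": -0.0044, "y": -0.0058, "z": -0.0037, "ax": 0, "ay": 0, "az": 0},
    {"fingers": -1, "x": -0.0044, "y": -0.0058, "z": -0.0037, "ax": 0, "ay": 0, "az": 0},
    {"fingers": -1, "x": -0.0044, "y": -0.0058, "z": -0.0037, "ax": 0, "ay": 0, "az": 0},
    {"fingers": -1, "x": -0.0044, "y": -0.0058, "z": -0.0037, "ax": 0, "ay": 0, "az": 0},
    {"fingers": -1, "x": -0.0044, "y": -0.0058, "z": -0.0037, "ax": 0, "ay": 0, "az": 0},
    {"fingers": -1, "x": -0.0044, "y": -0.0058, "z": -0.0037, "ax": 0, "ay": 0, "az": 0},
    {"fingers": -1, "x": -0.0044, "y": -0.0058, "z": -0.0037, "ax": 0, "ay": 0, "az": 0}
  ]
}}

```text
clock: 14.55
tcp_pos: [0.4562, -0.1081, 0.0763]
orientation: [-1.893, -1.763, -0.689]
contact_force: [3.1, 3.4, 3.8]
grip_width: 0.0153
gripper_force: 51.3
```

```bash
python3 s.py
```

```text
press [-126.37   29.71   76.33] F [ 3.6 -2.8  3.8] w 0.0153 rot [-0.26 -0.2  -0.07] 14.55
```

Request:
{"method": "arm_command", "body": {
  "rows": [
    {"fingers": -1, "x": -0.0012, "y": -0.0015, "z": -0.001, "ax": 0, "ay": 0, "az": 0},
    {"fingers": -1, "x": -0.0012, "y": -0.0015, "z": -0.001, "ax": 0, "ay": 0, "az": 0},
    {"fingers": -1, "x": -0.0012, "y": -0.0015, "z": -0.001, "ax": 0, "ay": 0, "az": 0},
    {"fingers": -1, "x": -0.0008, "y": -0.001, "z": -0.0006, "ax": 0, "ay": 0, "az": 0},
    {"fingers": -1, "x": 0, "y": 0, "z": 0, "ax": 0, "ay": 0, "az": 0},
    {"fingers": -1, "x": 0, "y": 0, "z": 0, "ax": 0, "ay": 0, "az": 0}
  ]
}}

```text
clock: 15.05
tcp_pos: [0.4502, -0.1121, 0.0763]
orientation: [-1.891, -1.762, -0.689]
contact_force: [2.5, 4.7, 5.6]
grip_width: 0.0155
gripper_force: 51.3
```

```bash
python3 s.py
```

```text
press [-130.77   35.4    76.27] F [ 4.9 -2.2  5.6] w 0.0155 rot [-0.17 -0.13 -0.08] 15.05
```

Request:
{"method": "arm_command", "body": {
  "rows": [
    {"fingers": -1, "x": -0.0008, "y": -0.001, "z": -0.0007, "ax": 0, "ay": 0, "az": 0},
    {"fingers": -1, "x": 0, "y": 0, "z": 0, "ax": 0, "ay": 0, "az": 0},
    {"fingers": -1, "x": 0, "y": 0, "z": 0, "ax": 0, "ay": 0, "az": 0}
  ]
}}

```text
clock: 15.3
tcp_pos: [0.4502, -0.1121, 0.0763]
orientation: [-1.89, -1.763, -0.691]
contact_force: [6.7, 9.3, -0.8]
grip_width: 0.0155
gripper_force: 50.4
```

```bash
python3 s.py
```

```text
press [-130.76   35.49   76.34] F [ 9.7 -6.  -0.8] w 0.0155 rot [-0.22 -0.1  -0.14] 15.3
```

Request:
{"method": "arm_command", "body": {
  "rows": [
    {"fingers": -1, "x": -0.0008, "y": -0.001, "z": -0.0007, "ax": 0, "ay": 0, "az": 0},
    {"fingers": -1, "x": 0, "y": 0, "z": 0, "ax": 0, "ay": 0, "az": 0},
    {"fingers": -1, "x": 0, "y": 0, "z": 0, "ax": 0, "ay": 0, "az": 0}
  ]
}}

```text
clock: 15.55
tcp_pos: [0.4501, -0.1122, 0.0764]
orientation: [-1.89, -1.763, -0.693]
contact_force: [11.9, 14.2, -5.7]
grip_width: 0.0154
gripper_force: 50.0
```

```bash
python3 s.py
```

```text
press [-130.81   35.58   76.39] F [ 15.  -10.8  -5.7] w 0.0154 rot [-0.27 -0.06 -0.19] 15.55
```

Request:
{"method": "arm_command", "body": {
  "rows": [
    {"fingers": -1, "x": 0.0018, "y": 0.0025, "z": 0.0015, "ax": 0, "ay": 0, "az": 0},
    {"fingers": -1, "x": 0.0018, "y": 0.0025, "z": 0.0015, "ax": 0, "ay": 0, "az": 0},
    {"fingers": -1, "x": 0.0018, "y": 0.0025, "z": 0.0015, "ax": 0, "ay": 0, "az": 0},
    {"fingers": -1, "x": 0.0018, "y": 0.0015, "z": 0.0015, "ax": 0, "ay": 0, "az": 0},
    {"fingers": -1, "x": 0, "y": 0, "z": 0, "ax": 0, "ay": 0, "az": 0},
    {"fingers": -1, "x": 0, "y": 0, "z": 0, "ax": 0, "ay": 0, "az": 0}
  ]
}}

```text
clock: 16.05
tcp_pos: [0.4576, -0.1065, 0.0763]
orientation: [-1.892, -1.763, -0.688]
contact_force: [-0.1, -0.0, 7.4]
grip_width: 0.0159
gripper_force: 52.7
```

```bash
python3 s.py
```

```text
press [-124.67   28.43   76.27] F [-0.   0.1  7.4] w 0.0159 rot [-0.19 -0.21 -0.05] 16.05
```

Request:
{"method": "arm_command", "body": {
  "rows": [
    {"fingers": -1, "x": 0.0015, "y": 0.001, "z": 0.0012, "ax": 0, "ay": 0, "az": 0},
    {"fingers": -1, "x": 0, "y": 0, "z": 0, "ax": 0, "ay": 0, "az": 0},
    {"fingers": -1, "x": 0, "y": 0, "z": 0, "ax": 0, "ay": 0, "az": 0}
  ]
}}

```text
clock: 16.3
tcp_pos: [0.4585, -0.1049, 0.0763]
orientation: [-1.893, -1.762, -0.687]
contact_force: [-1.2, -0.5, 8.8]
grip_width: 0.0154
gripper_force: 52.9
```

```bash
python3 s.py
```

```text
press [-122.97   27.66   76.25] F [-0.5  1.2  8.8] w 0.0154 rot [-0.18 -0.22 -0.03] 16.3
```

Request:
{"method": "arm_command", "body": {
  "rows": [
    {"fingers": -1, "x": 0.0002, "y": 0.0002, "z": 0.0002, "ax": 0, "ay": 0, "az": 0},
    {"fingers": -0.3, "x": 0, "y": 0, "z": 0, "ax": 0, "ay": 0, "az": 0},
    {"fingers": 0, "x": 0, "y": 0, "z": 0, "ax": 0, "ay": 0, "az": 0},
    {"fingers": 0, "x": 0, "y": 0, "z": 0, "ax": 0, "ay": 0, "az": 0},
    {"fingers": 0, "x": 0, "y": 0, "z": -0.015, "ax": 0, "ay": 0, "az": 0},
    {"fingers": 0, "x": 0, "y": 0, "z": -0.03, "ax": 0, "ay": 0, "az": 0},
    {"fingers": 0, "x": 0, "y": 0, "z": -0.035, "ax": 0, "ay": 0, "az": 0},
    {"fingers": 0, "x": 0, "y": 0, "z": -0.035, "ax": 0, "ay": 0, "az": 0}
  ]
}}

```text
clock: 16.97
tcp_pos: [0.4528, -0.1781, 0.1649]
orientation: [-1.892, -1.762, -0.687]
contact_force: [-0.1, -0.2, -1.2]
grip_width: 0.0429
gripper_force: 0.0
```

```bash
python3 s.py; python3 - <<'E'
from p import *
p,R,o=now()
print(o["joints"]); print(plan(p,R,toW((-190,0,385)),orient(0),10))
E
```

```text
press [-196.39   28.15  164.89] F [-0.2  0.1 -1.2] w 0.0429 rot [-0.13 -0.2  -0.04] 16.9667
[ 1.02232918  0.57376102 -0.55396073  1.88928094 -0.37835833  1.09157669
  0.66083568]
(array([ 0.009 ,  0.0028, -0.0206]), array([ 0.01, -3.98, -0.  ]), array([ 0.466, -0.195,  0.276]))
```

Request:
{"method": "arm_command", "body": {
  "rows": [
    {"fingers": -1, "x": 0.009, "y": 0.0028, "z": -0.0206, "ax": 0, "ay": -3.98, "az": 0},
    {"fingers": -1, "x": 0.009, "y": 0.0028, "z": -0.0206, "ax": 0, "ay": -3.98, "az": 0},
    {"fingers": -1, "x": 0.009, "y": 0.0028, "z": -0.0206, "ax": 0, "ay": -3.98, "az": 0},
    {"fingers": -1, "x": 0.009, "y": 0.0028, "z": -0.0206, "ax": 0, "ay": -3.98, "az": 0},
    {"fingers": -1, "x": 0.009, "y": 0.0028, "z": -0.0206, "ax": 0, "ay": -3.98, "az": 0},
    {"fingers": -1, "x": 0.009, "y": 0.0028, "z": -0.0206, "ax": 0, "ay": -3.98, "az": 0},
    {"fingers": -1, "x": 0.009, "y": 0.0028, "z": -0.0206, "ax": 0, "ay": -3.98, "az": 0},
    {"fingers": -1, "x": 0.009, "y": 0.0028, "z": -0.0206, "ax": 0, "ay": -3.98, "az": 0},
    {"fingers": -1, "x": 0.009, "y": 0.0028, "z": -0.0206, "ax": 0, "ay": -3.98, "az": 0},
    {"fingers": -1, "x": 0.009, "y": 0.0028, "z": -0.0206, "ax": 0, "ay": -3.98, "az": 0}
  ]
}}

```text
clock: 17.8
tcp_pos: [0.4811, -0.1734, 0.386]
orientation: [2.297, 2.133, -0.001]
contact_force: [1.2, -0.4, -0.9]
grip_width: 0.0001
gripper_force: 0.0
```

```bash
python3 - <<'E'
from p import *
from bench import r
import cv2
p,R,o=now(); print(toP(p)); print(plan(p,R,toW((-99,0,341)),orient(0),5))
T=r.grab_frame("top");S=r.grab_frame("scene")
b=cv2.resize(T["frame"][225:310,285:345],None,fx=6,fy=6,interpolation=cv2.INTER_CUBIC)
a=cv2.resize(S["frame"][240:340,295:365],None,fx=5,fy=5,interpolation=cv2.INTER_CUBIC)
c=np.zeros((510,720,3),np.uint8);c[:510,:360]=b;c[:500,365:715]=a
cv2.imwrite("pics/car2.png",c[:,:,::-1])
E
```

```text
[-1.89668868e+02  2.57424214e-01  3.86032899e+02]
(array([ 0.0182, -0.    ,  0.009 ]), array([ 0.05,  0.06, -0.04]), array([ 0.484, -0.137,  0.368]))
```

View pics/car2.png

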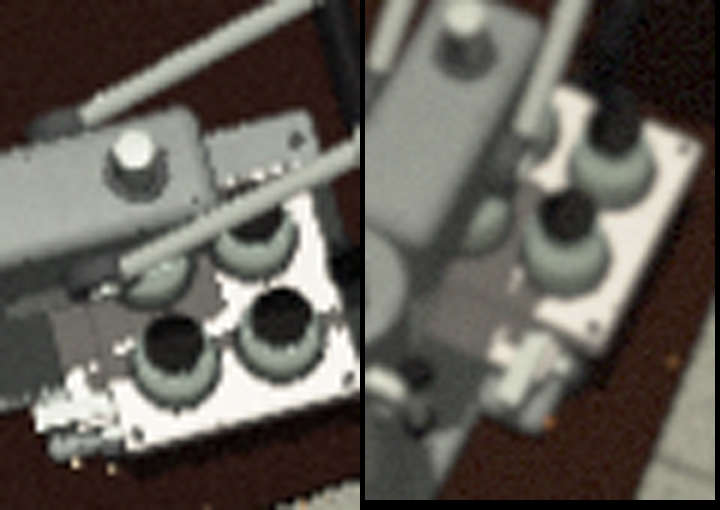

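The carrier is now forward and left. Stopper tops in the left crop are at (175,342) and (280,316); in the right crop they're at (568,212) and (615,125). I'll check these against the ram shaft in each camera.

```bash
python3 - <<'E'
from p import *
from h import *
S=dict(np.load("scene0.npz"));T=dict(np.load("top0.npz"))
def rel(f,L,sh):
    c=plane(f,[sh],.26)[0]
    for uv in L: print((RP.inv().apply(plane(f,[uv],.11)[0]-c)*1000).round(1))
rel(T,[(285+175/6,225+342/6),(285+280/6,225+316/6)],(285+135/6,225+150/6))
rel(S,[(295+203/5,240+212/5),(295+250/5,240+125/5)],(295+98/5,240+17/5))
E
```

```text
[  -0.8   53.6 -150. ]
[ -53.6   54.6 -150. ]
[  -1.8   54.4 -150. ]
[ -55.4   55.  -150. ]
```

Request:
{"method": "arm_command", "body": {
  "rows": [
    {"fingers": -1, "x": 0.0182, "y": 0, "z": 0.009, "ax": 0, "ay": 0, "az": 0},
    {"fingers": -1, "x": 0.0182, "y": 0, "z": 0.009, "ax": 0, "ay": 0, "az": 0},
    {"fingers": -1, "x": 0.0182, "y": 0, "z": 0.009, "ax": 0, "ay": 0, "az": 0},
    {"fingers": -1, "x": 0.0182, "y": 0, "z": 0.009, "ax": 0, "ay": 0, "az": 0},
    {"fingers": -1, "x": 0.0165, "y": 0, "z": 0.009, "ax": 0, "ay": 0, "az": 0},
    {"fingers": -1, "x": 0, "y": 0, "z": 0, "ax": 0, "ay": 0, "az": 0}
  ]
}}

```text
clock: 18.4
tcp_pos: [0.4867, -0.081, 0.3372]
orientation: [-2.295, -2.143, -0.001]
contact_force: [0.2, 0.2, 0.6]
grip_width: 0.0002
gripper_force: 0.0
```

```bash
python3 l.py
```

```text
press [-97.1   1.2 337.2] F [ 0.2 -0.2  0.6] lever -0.065 bar x -91.6 18.4
```

Vision agrees with the expected (0,54) and (-54,54) within about 1 mm, so the rear stopper is centred. Pressing it now.

Request:
{"method": "arm_command", "body": {
  "rows": [
    {"fingers": -1, "x": -0.002, "y": 0.0012, "z": 0.005, "ax": 0, "ay": 0, "az": 0},
    {"fingers": -1, "x": -0.002, "y": 0, "z": 0.005, "ax": 0, "ay": 0, "az": 0},
    {"fingers": -1, "x": -0.006, "y": 0, "z": 0.0068, "ax": 0, "ay": 0, "az": 0},
    {"fingers": -1, "x": -0.006, "y": 0, "z": 0.009, "ax": 0, "ay": 0, "az": 0},
    {"fingers": -1, "x": -0.005, "y": 0, "z": 0.0095, "ax": 0, "ay": 0, "az": 0},
    {"fingers": -1, "x": -0.004, "y": 0, "z": 0.01, "ax": 0, "ay": 0, "az": 0},
    {"fingers": -1, "x": -0.0038, "y": 0, "z": 0.0103, "ax": 0, "ay": 0, "az": 0},
    {"fingers": -1, "x": -0.0035, "y": 0, "z": 0.0105, "ax": 0, "ay": 0, "az": 0},
    {"fingers": -1, "x": -0.0028, "y": 0, "z": 0.0107, "ax": 0, "ay": 0, "az": 0},
    {"fingers": -1, "x": 0, "y": 0, "z": 0, "ax": 0, "ay": 0, "az": 0}
  ]
}}

```text
clock: 19.23
tcp_pos: [0.4867, -0.1204, 0.2611]
orientation: [2.301, 2.136, 0.002]
contact_force: [0.3, -2.9, 4.9]
grip_width: 0.0
gripper_force: 2.5
```

```bash
python3 l.py
```

```text
press [-136.4   -1.6  261.1] F [-2.8 -0.5  4.9] lever 0.466 bar x -133.0 19.2333
```

Request:
{"method": "arm_command", "body": {
  "rows": [
    {"fingers": -1, "x": -0.002, "y": 0, "z": 0.0108, "ax": 0, "ay": 0, "az": 0},
    {"fingers": -1, "x": -0.0013, "y": 0, "z": 0.011, "ax": 0, "ay": 0, "az": 0},
    {"fingers": -1, "x": -0.0005, "y": 0, "z": 0.008, "ax": 0, "ay": 0, "az": 0},
    {"fingers": -1, "x": 0, "y": 0, "z": 0.003, "ax": 0, "ay": 0, "az": 0},
    {"fingers": -1, "x": 0, "y": 0, "z": 0.002, "ax": 0, "ay": 0, "az": 0},
    {"fingers": -1, "x": 0, "y": 0, "z": 0.001, "ax": 0, "ay": 0, "az": 0},
    {"fingers": -1, "x": 0, "y": 0, "z": 0, "ax": 0, "ay": 0, "az": 0}
  ]
}}

```text
clock: 19.82
tcp_pos: [0.4872, -0.1233, 0.2274]
orientation: [2.298, 2.136, 0.004]
contact_force: [-1.0, -3.6, 5.7]
grip_width: -0.0002
gripper_force: 3.0
```

```bash
python3 l.py
```

```text
press [-139.3   -2.3  227.4] F [-3.7  0.8  5.7] lever 0.672 bar x -137.4 19.8167
```

Request:
{"method": "arm_command", "body": {
  "rows": [
    {"fingers": -1, "x": 0, "y": 0, "z": 0.0015, "ax": 0, "ay": 0, "az": 0},
    {"fingers": -1, "x": 0, "y": 0, "z": 0.0015, "ax": 0, "ay": 0, "az": 0},
    {"fingers": -1, "x": 0, "y": 0, "z": 0.001, "ax": 0, "ay": 0, "az": 0},
    {"fingers": -1, "x": 0, "y": 0, "z": 0, "ax": 0, "ay": 0, "az": 0},
    {"fingers": -1, "x": 0, "y": 0, "z": 0, "ax": 0, "ay": 0, "az": 0}
  ]
}}

```text
clock: 20.23
tcp_pos: [0.4875, -0.1234, 0.2257]
orientation: [2.297, 2.135, 0.003]
contact_force: [-8.4, -4.6, 26.1]
grip_width: -0.0003
gripper_force: 12.9
```

```bash
python3 l.py
```

```text
press [-139.4   -2.5  225.7] F [-5.2  8.1 26.1] lever 0.682 bar x -137.5 20.2333
```

At the stop with 26 N. Let the lever up and retreat.

Request:
{"method": "arm_command", "body": {
  "rows": [
    {"fingers": -1, "x": 0.002, "y": 0, "z": -0.012, "ax": 0, "ay": 0, "az": 0},
    {"fingers": -1, "x": 0.002, "y": 0, "z": -0.016, "ax": 0, "ay": 0, "az": 0},
    {"fingers": -1, "x": 0.004, "y": 0, "z": -0.016, "ax": 0, "ay": 0, "az": 0},
    {"fingers": -1, "x": 0.006, "y": 0, "z": -0.016, "ax": 0, "ay": 0, "az": 0},
    {"fingers": -1, "x": 0.008, "y": 0, "z": -0.016, "ax": 0, "ay": 0, "az": 0},
    {"fingers": -1, "x": 0.009, "y": 0, "z": -0.016, "ax": 0, "ay": 0, "az": 0},
    {"fingers": -1, "x": 0.01, "y": 0, "z": -0.015, "ax": 0, "ay": 0, "az": 0},
    {"fingers": -1, "x": 0, "y": 0, "z": -0.015, "ax": 0, "ay": 0, "az": 0},
    {"fingers": -1, "x": -0.02, "y": 0, "z": -0.02, "ax": 0, "ay": 0, "az": 0},
    {"fingers": -1, "x": -0.035, "y": 0, "z": -0.015, "ax": 0, "ay": 0, "az": 0}
  ]
}}

```text
clock: 21.07
tcp_pos: [0.486, -0.1314, 0.3813]
orientation: [2.289, 2.149, 0.008]
contact_force: [1.9, 0.0, -0.1]
grip_width: -0.0003
gripper_force: 0.0
```

Request:
{"method": "arm_command", "body": {
  "rows": [
    {"fingers": -1, "x": -0.035, "y": 0, "z": 0, "ax": 0, "ay": 0, "az": 0},
    {"fingers": -1, "x": -0.02, "y": 0, "z": 0, "ax": 0, "ay": 0, "az": 0},
    {"fingers": -1, "x": 0, "y": 0, "z": 0, "ax": 0, "ay": 0, "az": 0},
    {"fingers": -1, "x": 0, "y": 0, "z": 0, "ax": 0, "ay": 0, "az": 0},
    {"fingers": -1, "x": 0, "y": 0, "z": 0, "ax": 0, "ay": 0, "az": 0},
    {"fingers": -1, "x": 0, "y": 0, "z": 0, "ax": 0, "ay": 0, "az": 0}
  ]
}}

```text
clock: 21.57
tcp_pos: [0.4816, -0.1894, 0.3799]
orientation: [2.296, 2.141, 0.004]
contact_force: [0.2, 0.2, -0.1]
grip_width: 0.0002
gripper_force: 0.0
```

```bash
python3 l.py; python3 - <<'E'
from p import *
from h import *
from bench import r
# compare heights of the front-left (pressed) and rear-left (home) stopper tops, and lever bar
fs={"T":(r.grab_frame("top"),[(314,282),(331,277)]),"S":(r.grab_frame("scene"),[(335,282),(345,265)])}
for n,(f,L) in fs.items():
    C=cloud(f)
    for u,v in L:
        m=f["frame"][v-4:v+5,u-4:u+5].max(2)<60; q=C[v-4:v+5,u-4:u+5][m]; print(n,u,v,len(q),np.nanmedian(q[:,2]).round(4),toP(np.nanmean(q,0)).round(1))
    z=C[...,2]; q=C[(z>.285)&(z<.33)&(f["frame"].max(2)<90)]; q=q[abs(toP(q)[:,0]+98)<25]; q=q[abs(toP(q)[:,1])<35]; print(n,"bar",len(q),toP(q.mean(0)).round(1))
E
```

```text
press [-205.6   -1.3  379.9] F [ 0.2 -0.1 -0.1] lever -0.557 bar x -23.6 21.5667
T 314 282 69 0.1088 [ -2.8  57.5 107.6]
T 331 277 69 0.1083 [-55.9  57.8 107.8]
T bar 147 [-99.4   4.  307.5]
S 335 282 73 0.1113 [-1.000e-01  5.320e+01  1.114e+02]
S 345 265 73 0.1116 [-55.2  54.5 109.7]
S bar 202 [-95.   -0.  308.8]
```

The front stopper's top is level with its home neighbour at about 110 mm. The lever is up and the arm is clear, so I'm handing in.

```bash
python3 -c "
from bench import r
print(r.hand_in())"
```

```text
the job is handed in; nothing more can be done
None
```

I pressed both proud stoppers with the lever at its stop (front left, then rear right), the lever is back up, and the job is handed in at about 22 s; the cameras show the front one level with its home neighbour, but the rear one is hidden under the head and its seating rests on the lever reaching its stop.

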